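Clear the build bench: parts to their outlines, bin onto its twin

TASK

Clear the build bench: set each of the two gears (hub up) and the pillow-block bearing squarely on the round plywood pad that bears its outline, and stack the loose yellow bin on the screwed-down one, turned end for end so that it stands level on the lugs instead of sinking in. Leave the metal tin and the roll of tape where they are.

Things in the scene. Friction and masses are not known exactly. Their poses are not given: they have to be found in the camera images.
- gear_large: Loose steel spur gear with hub, lying flat, hub up: toothed disc 70 mm across (collides as 64 mm) and 10 mm thick, with a plain round hub 24 mm across standing from 10 to 34 mm height. 250 g or so. Origin: centre of the underside; z up along the hub. Grip by the hub.
- gear_small: Loose steel spur gear like the large one but with a toothed disc only 44 mm across (collides as 38 mm), 10 mm thick; the same hub, 24 mm across from 10 to 34 mm height. 120 g or so. Origin: centre of the underside; z up along the hub.
- bearing: Loose dark steel pillow-block bearing: foot 84 mm (x) by 28 mm (y) and 12 mm thick; on its middle an upright round housing 48 mm across, 24 mm thick along y (flat faces at y = +-12 mm), its axis along y at 26 mm height, top at 50 mm. The same either way round. 320 g or so. Origin: centre of the underside; x along the foot, z up. Grip across y on the flat faces.
- pad_large: Fixed round plywood pad, 106 mm across, 4 mm thick, with a black toothed-disc outline 78 mm across in its middle: the place of the large gear. Origin: centre of its underside, on the bench; its top is 4 mm above.
- pad_small: Fixed round plywood pad, 106 mm across, 4 mm thick, with a black toothed-disc outline 52 mm across: the place of the small gear. Origin: centre of its underside.
- pad_bearing: Fixed round plywood pad, 106 mm across, 4 mm thick, with a black rectangular outline 92 mm (along its x) by 36 mm (y): the place of the bearing. Origin: centre of its underside.
- bin_loose: Loose empty yellow stack-nest bin, about 100 g, 120 mm long (x) by 64 wide (y) over its vertical rim band (40 to 50 mm height), 50 high, tapering to a 104 x 48 mm floor. White label holder on the -x end. Lugs inside the long walls at x = +40 and -16 mm, tops 40 mm up, open grooves outside below them. Origin: centre of the underside. Grip across the 64 mm at mid-rim.
- bin_base: The loose bin's twin, same shape, size and frame, screwed to the bench, upright; bolts lie low in it (no obstacle). With both labels at the same end, a bin set on it sinks in (nests about 16 mm up); turned half round (labels at different ends) it stands on the lugs inside the rim, underside 40 mm above this one's, about 5 mm of sideways play.
- tin: Bystander: closed plain metal tin, 52 mm across, 45 mm high, loose. Origin: centre of the underside.
- tape: Bystander: black roll of tape lying flat, ring of 70 mm outside, 52 mm inside, 24 mm high, loose. Origin: centre of the underside.

How it is judged:
By the outcome, as a careful person would: the job done as asked, in the order asked, and still so for the second after the job is handed in, with the robot touching nothing.
It also fails if it takes over 102 s, if anything falls off the work surface, if the arm or the gripper's body presses on something with over 40 N, if the wrist force passes 120 N, or if a joint passes its speed limit or range.

ROBOT

A 7-joint arm with a two-finger parallel gripper is mounted at the origin on the work surface. World frame = base frame: x ahead of the robot, y to its left, z up, the work surface at z = 0. Lengths are in m, angles in rad, forces in N, time in s.
With the tool pointing down it reaches from about 0.425 to 0.875 m from the base axis. Payload 4.7 kg.
Tool frame: the origin (TCP) lies between the finger pads; the fingertips stand 22 mm ahead of it and the grasp point (between the pads) lies 3 mm ahead of it; z points along the fingers, y is the line along which they close (so a half turn about z gives the same grasp; the last joint's range is limited). The gripper opens to 87 mm and grips with 3 to 60 N. Pads are 19 mm wide; open, the fingers measure 117 mm over their backs; the gripper's body (75 mm by 190 mm) begins 51 mm behind the grasp point.
Start: joints at [-1.26, 0.321, -0.07, 1.45, 0.023, 1.371, -0.057], TCP at [0.19, 0.622, 0.21] pointing down, gripper open.
Joint ranges: [-2.86, 2.86], [-0.3, 2.09], [-1.38, 1.24], [0.06, 2.45], [-1.56, 4.7], [0.09, 2.05], [-2.69, 2.69]. Speed limits (rad/s): [2.57, 2.57, 3.14, 3.14, 3.14, 3.14, 3.14].

INTERFACE

Orientations are given as a rotation vector (axis times angle).
In Python, from bench import ctrl gives the robot as it stands. The module is installed in compiled form; this text tells all that it offers.
- The arm moves only by the tool send_rows, never from a script. Its argument "motion" is a list of rows, each an object with "claw": the opening, from -1 (shut) to 1 (fully open); "slide": the shift along the tool's x, y, z in mm, a list of three; "delta_rot": the turn, a rotation vector about the tool's x, y, z in rad, a list of three. In form: [{"claw": claw, "slide": [x, y, z], "delta_rot": [ax, ay, az]}, ...]. A call has 1 to 5 rows; each row is the pose to reach, as a shift and turn from the pose commanded when the call began, along the tool's axes at that moment; what a row does not reach only later rows make up. A row lasts 1/10 s, in which the tool goes at most 50 mm and 8.59 degrees, less where a joint would pass 70% of its speed; a pose out of reach is approached as far as the arm can. A call with a gripper value outside its range is refused whole. The fingers move at their own pace and stop on an object; "grip_force" is the grip in N (left out, the last holds). Time passes only in rows, so rows that repeat a pose let the fingers close. It gives the time, the measured TCP pose, the force, the opening and the grip force at its end, in the units of the state.
- ctrl.get_state(): the state, without advancing time (a new reading comes with each control period).
- ctrl.get_image(name): name is "scene" or "side" or "wrist"; returns a dict with "color" (400x640x3 uint8, blue, green, red), "fx", "fy", "cx", "cy" (pixels), "pose" (4x4, takes a point from camera to world coordinates). Camera axes: x right, y down, z forward; pixel columns grow to the right and rows downward; lengths in m; the calibration is good to about 2 mm. A picture is of the moment at which its call begins. There is no depth.
- ctrl.close_job(): hands the job in; it is judged then, once.
The state is a dict: "time": time; "joint_positions": joint angles; "qd": joint speeds; "joint_torque": joint torques, N m; "position": TCP position; "tool_rot": TCP orientation; "ft_force": force on the tool from outside, world axes, zero at the start; "torque": the same for the moment, N m; "grip_width": opening from 0.0 (shut) to 1.0 (fully open); "grip_force": force on a finger pad.
Only numpy, scipy, OpenCV 4.12 (cv2) and the standard library are available. Lean on these libraries where they do the work, as an engineer would, in place of code of your own. Each camera call takes 0.05 s, during which the arm holds its last target. There are 200 camera calls.

## Working session

There is one attempt and no reset: what is moved stays moved. The work goes in short steps, Python scripts to look and compute and a tool call to move; the robot and the scene stay as the last step left them, time stands still between calls to the robot, and variables do not carry over. Pictures are saved under pics/ and viewed, at most 14 in all, crops included, and the job is handed in when it is done.

Besides the shell and the picture viewer there is one more tool, called after "Emit:" as name([rows], argument=value, ...), one row to a line, values as JSON. send_rows: Moves the arm, as the interface text tells. Its arguments: {"type":"object","properties":{"motion":{"type":"array","items":{"type":"object","properties":{"claw":{"type":"number"},"slide":{"type":"array","items":{"type":"number"}},"delta_rot":{"type":"array","items":{"type":"number"}}}}},"grip_force":{"type":"number"}},"required":["motion"]}

```bash
mkdir -p pics; cat > h.py <<'E'
import numpy as np, cv2
from scipy.spatial.transform import Rotation as R
from bench import ctrl
def snap(cam,fn):
    im=ctrl.get_image(cam); cv2.imwrite(f'pics/{fn}.png',im['color']); np.savez(f'pics/{fn}.npz',**im); return im
def ray(im,uv,z):
    uv=np.atleast_2d(np.array(uv,float)); T=np.array(im['pose'])
    d=np.c_[(uv[:,0]-im['cx'])/im['fx'],(uv[:,1]-im['cy'])/im['fy'],np.ones(len(uv))]@T[:3,:3].T
    o=T[:3,3]; return o+d*((z-o[2])/d[:,2])[:,None]
def proj(im,P):
    T=np.array(im['pose']); p=(np.atleast_2d(P)-T[:3,3])@T[:3,:3]
    return np.c_[im['fx']*p[:,0]/p[:,2]+im['cx'],im['fy']*p[:,1]/p[:,2]+im['cy']]
def delta(xyz,yaw=None):
    "shift/turn in tool axes to reach world TCP xyz, tool down, tool-y line at yaw"
    s=ctrl.get_state(); r=R.from_rotvec(s['tool_rot']); M=r.as_matrix()
    print('shift mm',np.round(M.T@(np.array(xyz)-s['position'])*1000,1))
    if yaw is not None:
        best=None
        for k in (0,np.pi):
            y=np.array([np.cos(yaw+k),np.sin(yaw+k),0]); z=np.array([0,0,-1.]); x=np.cross(y,z)
            v=(r.inv()*R.from_matrix(np.c_[x,y,z])).as_rotvec()
            print('rot',np.round(v,3))
E
python3 - <<'E'
from h import *
s=ctrl.get_state()
for k,v in s.items(): print(k,np.round(v,3))
print(np.round(R.from_rotvec(s['tool_rot']).as_matrix(),3))
for c in('scene','side','wrist'):
    im=snap(c,c+'0'); print(c,im['fx'],np.round(im['pose'],3).tolist())
E
```

```text
time 0.0
joint_positions [-1.26   0.322 -0.07   1.452  0.023  1.371 -0.057]
qd [0.001 0.001 0.001 0.    0.    0.001 0.   ]
joint_torque [ 0.0000e+00 -4.9129e+01 -4.0400e-01 -3.1252e+01 -6.4000e-02  4.4000e-02
  0.0000e+00]
position [0.19  0.621 0.209]
tool_rot [-4.640e-01 -3.107e+00  3.000e-03]
ft_force [0.022 0.223 0.612]
torque [ 0.012  0.025 -0.004]
grip_force 0.0
grip_width 1.003
[[-0.956  0.292 -0.   ]
 [ 0.292  0.956 -0.002]
 [-0.    -0.002 -1.   ]]
scene 462.3576771812856 [[0.412, 0.526, -0.744, 1.413], [0.911, -0.223, 0.347, -0.393], [0.017, -0.821, -0.571, 0.694], [0.0, 0.0, 0.0, 1.0]]
side 417.6607434633874 [[0.74, -0.47, 0.481, 0.057], [-0.673, -0.504, 0.542, -0.533], [-0.012, -0.725, -0.689, 0.721], [0.0, 0.0, 0.0, 1.0]]
wrist 276.32521980464503 [[0.293, 0.927, 0.234, 0.127], [0.956, -0.284, -0.073, 0.641], [-0.001, 0.245, -0.969, 0.383], [0.0, 0.0, 0.0, 1.0]]
```

View pics/scene0.png

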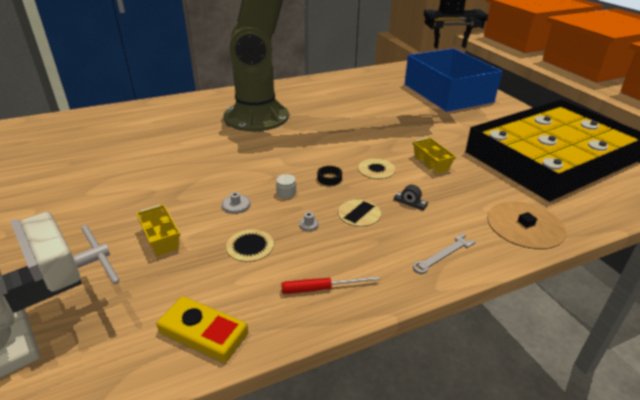

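View pics/side0.png

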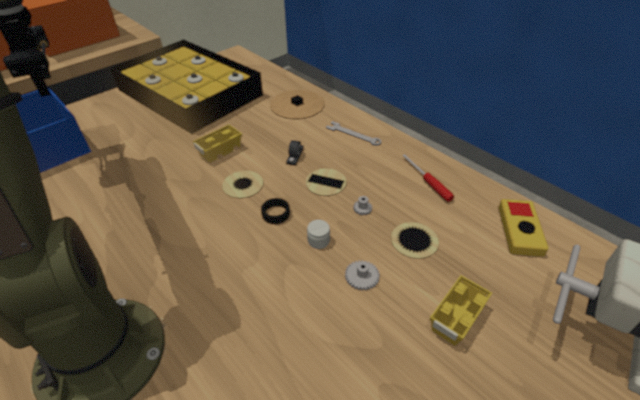

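The scene view shows bins at (159,230) and (433,155), gears at (235,203) and (309,221), the bearing at (411,197), and pads at (250,245), (377,168) and (360,212). The side view shows the same items. I'll zoom in next.

```bash
python3 - <<'E'
from h import *
a=cv2.imread('pics/scene0.png');b=cv2.imread('pics/side0.png')
f=lambda i,x,y,w,h,W,H:cv2.resize(i[y:y+h,x:x+w],(W,H),interpolation=cv2.INTER_CUBIC)
m=np.vstack([np.hstack([f(a,129,195,60,60,300,300),f(a,405,125,75,60,375,300)]),np.hstack([f(b,425,275,70,70,300,300),f(b,185,115,75,60,375,300)])])
cv2.imwrite('pics/bins.png',m)
# wide crop of the working area, x4 in side: 
cv2.imwrite('pics/work.png',f(b,215,135,230,160,800,556))
cv2.imwrite('pics/work2.png',f(a,215,145,220,120,800,436))
E
```

```text
(no output)
```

View pics/bins.png

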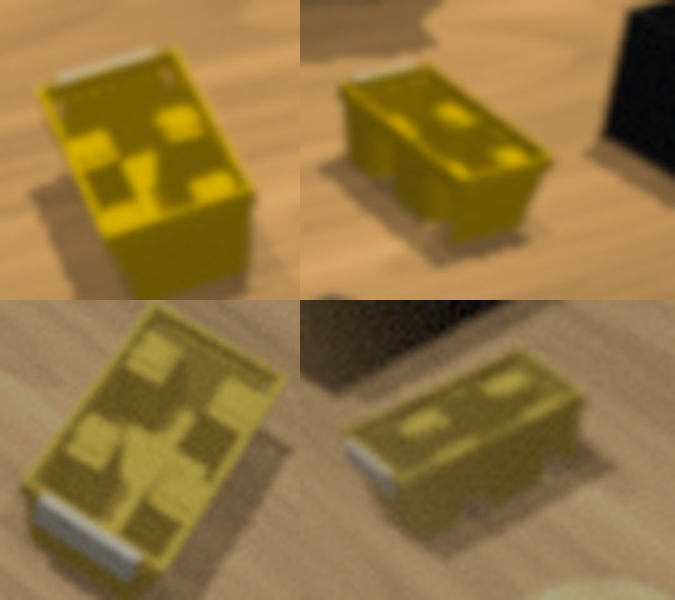

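View pics/work.png

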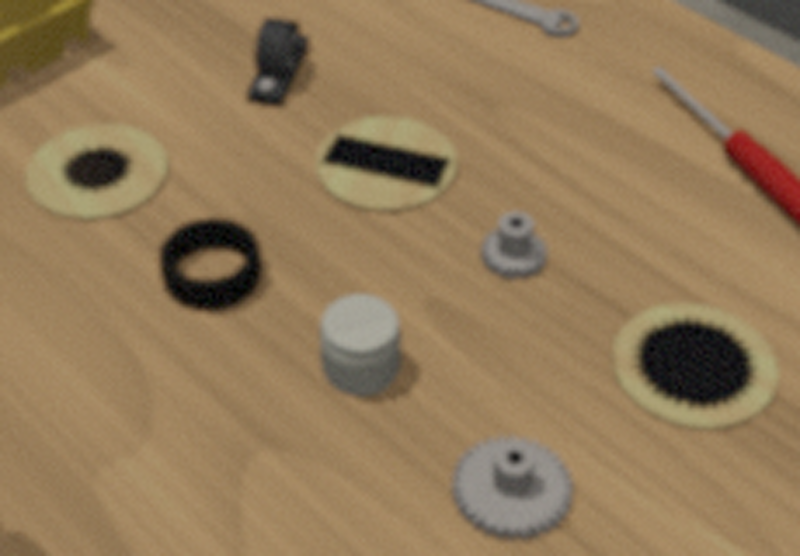

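View pics/work2.png

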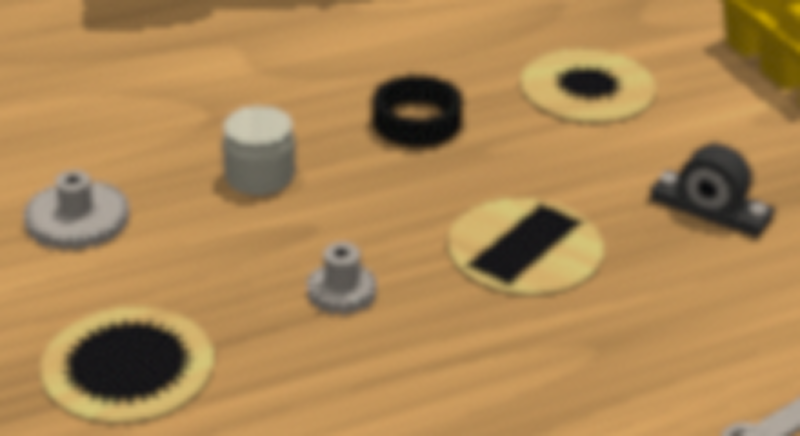

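```bash
python3 - <<'E'
from h import *
A=np.load('pics/scene0.npz');B=np.load('pics/side0.npz')
a=lambda p:(215+p[0]/3.636,145+p[1]/3.636)
b=lambda p:(215+p[0]/3.478,135+p[1]/3.478)
for n,p,q,z in [('gL',(73,180),(514,458),.034),('gS',(342,252),(516,224),.034),('pL',(128,362),(696,364),.004),('pB',(526,244),(387,163),.004),('pS',(588,84),(97,168),.004),('pBend1',(560,212),(336,150),.004),('pBend2',(492,276),(445,172),.004),('tin',(259,127),(361,322),.045),('tape',(417,100),(210,250),.024),('bear',(715,165),(283,40),.04)]:
    print(n,ray(A,a(p),z)[0][:2].round(3),ray(B,b(q),z)[0][:2].round(3))
sc=lambda p:(129+p[0]/5,195+p[1]/5); sd=lambda p:(425+p[0]*70/300,275+(p[1]-300)*70/300)
print('binL scene',ray(A,[sc(p) for p in [(38,92),(175,48),(255,192),(105,235)]],.05)[:,:2].round(3).tolist())
print('binL side',ray(B,[sd(p) for p in [(25,485),(162,568),(286,378),(155,305)]],.05)[:,:2].round(3).tolist())
sc=lambda p:(405+(p[0]-300)/5,125+p[1]/5); sd=lambda p:(185+(p[0]-300)/5,115+(p[1]-300)/5)
print('binR scene',ray(A,[sc(p) for p in [(340,85),(430,65),(552,157),(460,180)]],.05)[:,:2].round(3).tolist())
print('binR side',ray(B,[sd(p) for p in [(343,432),(397,480),(583,397),(520,348)]],.05)[:,:2].round(3).tolist())
E
```

```text
gL [ 0.476 -0.2  ] [ 0.47  -0.203]
gS [ 0.622 -0.063] [ 0.617 -0.068]
pL [ 0.636 -0.212] [ 0.63  -0.217]
pB [0.626 0.07 ] [0.619 0.063]
pS [0.463 0.211] [0.457 0.208]
pBend1 [0.603 0.109] [0.601 0.101]
pBend2 [0.648 0.033] [0.644 0.027]
tin [ 0.48  -0.067] [ 0.471 -0.07 ]
tape [0.461 0.064] [0.453 0.064]
bear [0.639 0.208] [0.632 0.196]
binL scene [[0.485, -0.429], [0.475, -0.367], [0.594, -0.352], [0.598, -0.414]]
binL side [[0.466, -0.372], [0.476, -0.432], [0.593, -0.417], [0.584, -0.357]]
binR scene [[0.442, 0.339], [0.442, 0.403], [0.558, 0.403], [0.558, 0.34]]
binR side [[0.433, 0.397], [0.431, 0.338], [0.548, 0.334], [0.55, 0.4]]
```

View pics/wrist0.png

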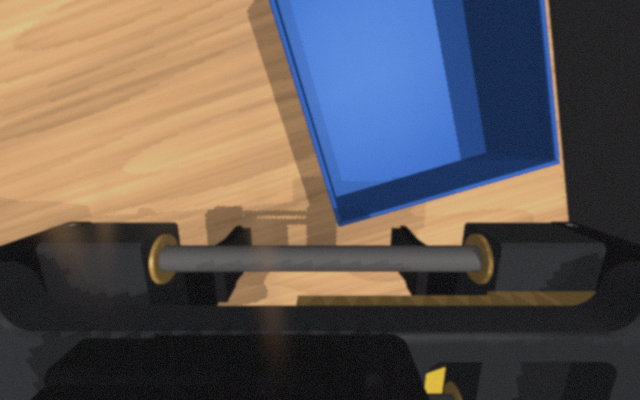

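The wrist camera sees the floor under the TCP at about (320,190), and only the blue crate is in view. I'll move over the field and look again there.

Emit:
send_rows([
  {"claw": 1, "slide": [-45, -20, 0], "delta_rot": [0, 0, 0]},
  {"claw": 1, "slide": [-90, -42, 0], "delta_rot": [0, 0, 0]},
  {"claw": 1, "slide": [-135, -64, 0], "delta_rot": [0, 0, 0]},
  {"claw": 1, "slide": [-180, -86, 0], "delta_rot": [0, 0, 0]},
  {"claw": 1, "slide": [-225, -108, 0], "delta_rot": [0, 0, 0]},
])

```text
time: 0.65
position: [0.3746, 0.4511, 0.21]
tool_rot: [-0.464, -3.107, 0.0]
ft_force: [0.6, 0.4, 0.4]
grip_width: 0.999
grip_force: 0.0
```

Emit:
send_rows([
  {"claw": 1, "slide": [-45, -20, 0], "delta_rot": [0, 0, 0]},
  {"claw": 1, "slide": [-90, -42, 0], "delta_rot": [0, 0, 0]},
  {"claw": 1, "slide": [-135, -64, 0], "delta_rot": [0, 0, 0]},
  {"claw": 1, "slide": [-180, -86, 0], "delta_rot": [0, 0, 0]},
  {"claw": 1, "slide": [-225, -108, 0], "delta_rot": [0, 0, 0]},
])

```text
time: 1.15
position: [0.5578, 0.2824, 0.2101]
tool_rot: [-0.464, -3.107, -0.0]
ft_force: [0.3, 0.5, 0.4]
grip_width: 0.997
grip_force: 0.0
```

Emit:
send_rows([
  {"claw": 1, "slide": [0, 0, 0], "delta_rot": [0, 0, 0]},
  {"claw": 1, "slide": [0, 0, 0], "delta_rot": [0, 0, 0]},
])

```text
time: 1.35
position: [0.5575, 0.2822, 0.2096]
tool_rot: [-0.47, -3.106, 0.001]
ft_force: [0.3, -0.0, -0.5]
grip_width: 1.001
grip_force: 0.0
```

```bash
python3 - <<'E'
from h import *
im=snap('wrist','w1'); print(np.round(im['pose'],3).tolist()); print(ctrl.get_state()['position'],ctrl.get_state()['joint_positions'])
cv2.imwrite('pics/w1z.png',cv2.resize(im['color'][:270],(800,338),interpolation=cv2.INTER_CUBIC))
E
```

```text
[[0.297, 0.926, 0.234, 0.494], [0.955, -0.288, -0.073, 0.302], [-0.0, 0.245, -0.97, 0.384], [0.0, 0.0, 0.0, 1.0]]
[0.55627374 0.28423623 0.20967946] [-0.69842003  0.26729489  0.22454291  1.52743496 -0.06116777  1.35458919
  0.80526784]
```

View pics/w1z.png

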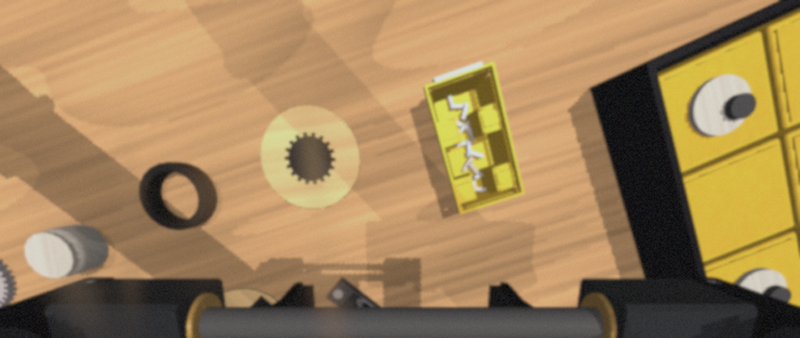

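The wrist view shows the bolts in the right-hand bin, (425–522, 65–212) in the zoomed picture, so that bin is bin_base and the left one is loose. The small pad's outline is centred at (311,158). Next is the large gear.

Emit:
send_rows([
  {"claw": 1, "slide": [-6, -49, 0], "delta_rot": [0, 0, 0]},
  {"claw": 1, "slide": [-12, -98, 0], "delta_rot": [0, 0, 0]},
  {"claw": 1, "slide": [-18, -146, 0], "delta_rot": [0, 0, 0]},
  {"claw": 1, "slide": [-25, -195, 0], "delta_rot": [0, 0, 0]},
  {"claw": 1, "slide": [-31, -244, 0], "delta_rot": [0, 0, 0]},
])

```text
time: 1.9
position: [0.5139, 0.0421, 0.2102]
tool_rot: [0.458, 3.108, 0.002]
ft_force: [1.3, -0.3, 0.3]
grip_width: 1.001
grip_force: 0.0
```

Emit:
send_rows([
  {"claw": 1, "slide": [-6, -49, 0], "delta_rot": [0, 0, 0]},
  {"claw": 1, "slide": [-12, -98, 0], "delta_rot": [0, 0, 0]},
  {"claw": 1, "slide": [-18, -146, 0], "delta_rot": [0, 0, 0]},
  {"claw": 1, "slide": [-25, -195, 0], "delta_rot": [0, 0, 0]},
  {"claw": 1, "slide": [-31, -244, 0], "delta_rot": [0, 0, 0]},
])

```text
time: 2.4
position: [0.4734, -0.2002, 0.2104]
tool_rot: [0.457, 3.107, 0.002]
ft_force: [0.6, -0.4, 0.8]
grip_width: 1.003
grip_force: 0.0
```

Emit:
send_rows([
  {"claw": 1, "slide": [0, 0, 0], "delta_rot": [0, 0, 0]},
  {"claw": 1, "slide": [0, 0, 0], "delta_rot": [0, 0, 0]},
])

```text
time: 2.6
position: [0.4734, -0.2, 0.2102]
tool_rot: [0.464, 3.107, 0.002]
ft_force: [0.7, 0.3, -0.7]
grip_width: 0.998
grip_force: 0.0
```

```bash
python3 - <<'E'
from h import *
im=snap('wrist','w2'); print(np.round(im['pose'],3).tolist()); print(ctrl.get_state()['position'],ctrl.get_state()['joint_positions'])
cv2.imwrite('pics/w2z.png',cv2.resize(im['color'][:270],(800,338),interpolation=cv2.INTER_CUBIC))
w=np.load('pics/w1.npz')
print(ray(w,np.array([[311,158]])/1.25,.004)); print(ray(w,np.array([[425,85],[495,65],[522,192],[460,212]])/1.25,.05))
E
```

```text
[[0.293, 0.927, 0.235, 0.41], [0.956, -0.285, -0.07, -0.181], [0.002, 0.245, -0.969, 0.384], [0.0, 0.0, 0.0, 1.0]]
[ 0.47392101 -0.19851294  0.21004183] [-0.24971355  0.01904769  0.60852759  1.80368609 -0.01269856  1.32258982
  1.63868533]
[[0.45812647 0.21354282 0.004     ]]
[[0.43409272 0.34323409 0.05      ]
 [0.43686472 0.40629879 0.05      ]
 [0.55156127 0.40525659 0.05      ]
 [0.55247139 0.34388473 0.05      ]]
```

View pics/w2z.png

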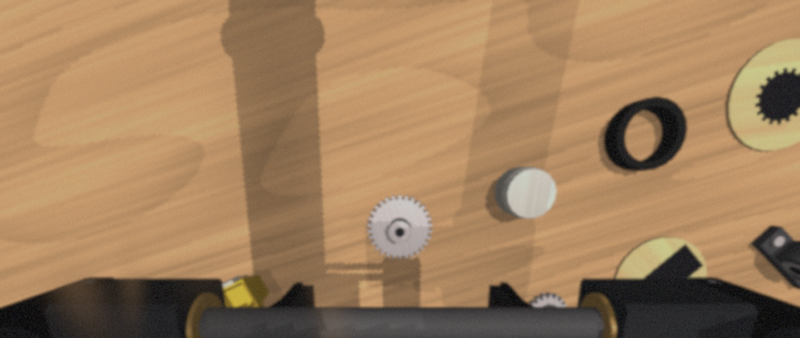

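```bash
python3 - <<'E'
from h import *
w=np.load('pics/w2.npz')
g=ray(w,np.array([[399,231]])/1.25,.034)[0]; print(g, ray(w,np.array([[399.5,226.5]])/1.25,.01)[0])
delta([g[0],g[1],.023])
print(proj(w,[[.473,-.2,.034]])*1.25)
E
```

```text
[ 0.47175508 -0.20082657  0.034     ] [ 0.47137163 -0.20022014  0.01      ]
shift mm [  1.4  -3.1 187. ]
[[400.12308533 231.90610023]]
```

Emit:
send_rows([
  {"claw": 1, "slide": [1, 0, 45], "delta_rot": [0, 0, 0]},
  {"claw": 1, "slide": [2, -1, 90], "delta_rot": [0, 0, 0]},
  {"claw": 0.4, "slide": [2, -1, 135], "delta_rot": [0, 0, 0]},
  {"claw": 0, "slide": [2, -1, 165], "delta_rot": [0, 0, 0]},
  {"claw": 0, "slide": [2, -1, 174.5], "delta_rot": [0, 0, 0]},
])

```text
time: 3.15
position: [0.4692, -0.1972, 0.0321]
tool_rot: [-0.456, -3.102, -0.002]
ft_force: [-0.7, -0.3, 1.0]
grip_width: 0.811
grip_force: 0.0
```

Emit:
send_rows([
  {"claw": -0.3, "slide": [0, 0, 0], "delta_rot": [0, 0, 0]},
  {"claw": -0.6, "slide": [0, 0, 0], "delta_rot": [0, 0, 0]},
  {"claw": -1, "slide": [0, 0, 0], "delta_rot": [0, 0, 0]},
  {"claw": -1, "slide": [0, 0, 0], "delta_rot": [0, 0, 0]},
  {"claw": -1, "slide": [0, 0, 0], "delta_rot": [0, 0, 0]},
], grip_force=30)

```text
time: 3.65
position: [0.4719, -0.2014, 0.0367]
tool_rot: [0.464, 3.105, 0.001]
ft_force: [-0.6, 0.4, -0.7]
grip_width: 0.361
grip_force: 0.0
```

Emit:
send_rows([
  {"claw": -1, "slide": [0, 0, 0], "delta_rot": [0, 0, 0]},
  {"claw": -1, "slide": [0, 0, 0], "delta_rot": [0, 0, 0]},
  {"claw": -1, "slide": [0, 0, -20], "delta_rot": [0, 0, 0]},
  {"claw": -1, "slide": [0, 0, -50], "delta_rot": [0, 0, 0]},
  {"claw": -1, "slide": [0, 0, -75], "delta_rot": [0, 0, 0]},
])

```text
time: 4.15
position: [0.471, -0.2014, 0.1117]
tool_rot: [-0.465, -3.107, 0.0]
ft_force: [0.9, -0.2, -0.2]
grip_width: 0.016
grip_force: 0.0
```

```bash
python3 - <<'E'
from h import *
w=snap('wrist','w3');a=snap('scene','s3');b=snap('side','d3')
f=lambda i,x,y,w,h,W,H:cv2.resize(i[y:y+h,x:x+w],(W,H),interpolation=cv2.INTER_CUBIC)
cv2.imwrite('pics/m3.png',np.vstack([cv2.resize(w['color'][100:300,160:480],(800,300)),np.hstack([f(a['color'],190,150,90,60,400,267),f(b['color'],320,220,90,60,400,267)])]))
print(ctrl.get_state())
E
```

```text
{'time': 4.3, 'joint_positions': array([-0.23435951,  0.107477  ,  0.62520579,  1.93178033, -0.07114364,
        1.11998567,  1.69290874]), 'qd': array([ 0.00234003,  0.03010617, -0.00752441,  0.04405958, -0.0086755 ,
       -0.00687642,  0.00382689]), 'joint_torque': array([  0.05808408, -29.38792169,   2.14797981, -29.69028175,
         0.11558902,   0.11327708,  -0.0383997 ]), 'position': array([ 0.47244259, -0.20163376,  0.11224824]), 'tool_rot': array([4.63956934e-01, 3.10336751e+00, 5.11149918e-04]), 'ft_force': array([-0.50431198, -0.47207398, -1.01650794]), 'torque': array([-0.01853964, -0.02178066, -0.01228438]), 'grip_force': 0.0, 'grip_width': 0.006459262749252933}
```

View pics/m3.png

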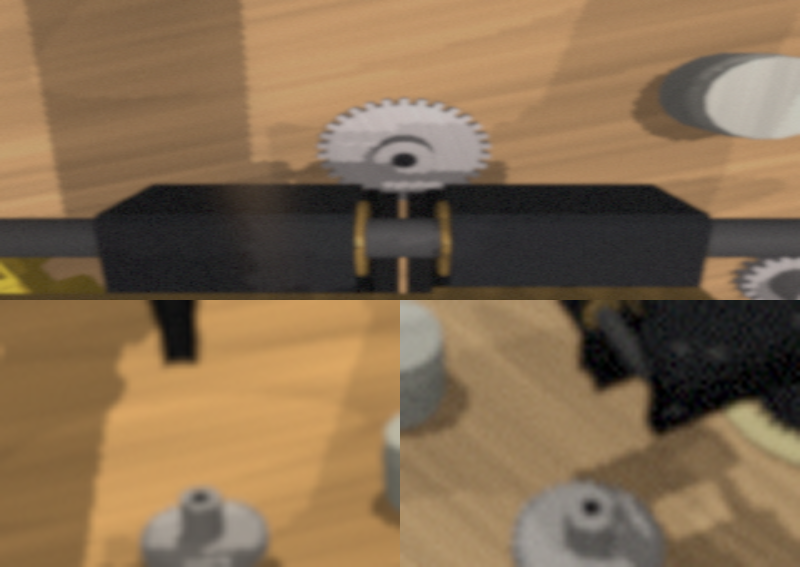

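```bash
python3 - <<'E'
from h import *
s=ctrl.get_state();M=R.from_rotvec(s['tool_rot']).as_matrix();p=s['position']
tip=p+M@[0,0,.022]; print(tip)
for n in('w3','s3','d3'):
    w=np.load(f'pics/{n}.npz'); print(n,proj(w,[tip,p,[.4715,-.2005,.034]]).round(1).tolist())
w=np.load('pics/w3.npz');print(ray(w,(321.2,206.7),.034))
for n in('s3','d3'):
    w=np.load(f'pics/{n}.npz');i=w['color']; q=proj(w,[tip])[0]; 
    c=cv2.drawMarker(i.copy(),tuple(int(v) for v in q),(0,0,255),0,5)
    cv2.imwrite(f'pics/{n}c.png',cv2.resize(c[int(q[1])-40:int(q[1])+50,int(q[0])-60:int(q[0])+60],(400,300)))
cv2.imwrite('pics/tips.png',np.hstack([cv2.imread('pics/s3c.png'),cv2.imread('pics/d3c.png')]))
E
```

```text
[ 0.47252493 -0.20163883  0.09024839]
w3 [[320.7, 226.5], [320.7, 237.3], [321.5, 205.5]]
s3 [[231.9, 174.6], [230.9, 166.8], [234.4, 193.5]]
d3 [[364.6, 247.8], [365.4, 240.4], [362.1, 265.5]]
[[ 0.47248904 -0.20110796  0.034     ]]
```

View pics/tips.png

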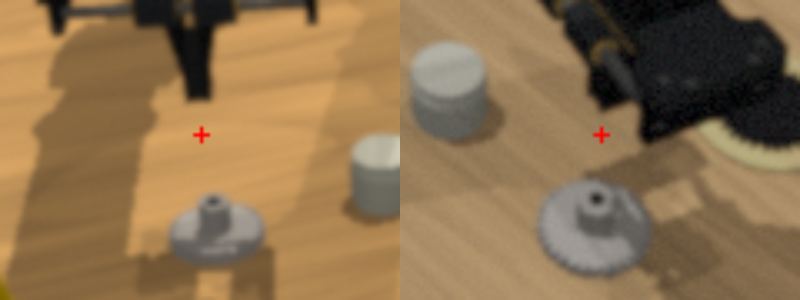

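The picture shows the closed fingertips about 10 px (~28 mm) above where the stated geometry puts them. I'll compare with the gripper open, using numbers rather than another picture.

Emit:
send_rows([
  {"claw": 0, "slide": [0, 0, 0], "delta_rot": [0, 0, 0]},
  {"claw": 0, "slide": [0, 0, 0], "delta_rot": [0, 0, 0]},
  {"claw": 0, "slide": [0, 0, 0], "delta_rot": [0, 0, 0]},
  {"claw": 0, "slide": [0, 0, 0], "delta_rot": [0, 0, 0]},
  {"claw": 0, "slide": [0, 0, 0], "delta_rot": [0, 0, 0]},
])

```text
time: 4.8
position: [0.4709, -0.2012, 0.1102]
tool_rot: [-0.464, -3.106, 0.0]
ft_force: [-0.0, 0.4, -0.5]
grip_width: 0.371
grip_force: 0.0
```

```bash
python3 - <<'E'
from h import *
snap('scene','s4');s=ctrl.get_state();print(s['grip_width'],s['position'])
for n in('s3','s4'):
    i=np.load(f'pics/{n}.npz')['color'].max(2)[140:182,205:265]
    print(n); print('\n'.join(f'{140+k} '+''.join('#' if v<45 else '+' if v<80 else '.' for v in r) for k,r in enumerate(i)))
M=R.from_rotvec(s['tool_rot']).as_matrix();p=s['position']
w=np.load('pics/s4.npz')
for y in(-.022,.022): print(proj(w,[p+M@[0,y,.022],p+M@[0,y,0],p+M@[0,y,-.048]]).round(1).tolist())
E
```

```text
0.4171510417516086 [ 0.47095434 -0.20121903  0.11033334]
s3
140 .......##############...+#######+++.........................
141 .......++++++++######+..+#####+.............................
142 ...............+#####+++######..............................
143 ................+############+..............................
144 ................+############+..............................
145 .................############+..............................
146 .................+###########...............................
147 .................+###########...............................
148 ..................###########...............................
149 ..................+#########+...............................
150 ...................#########+...............................
151 ...................+########+...............................
152 ...................+########+...............................
153 ...................+########+...............................
154 ....................+#######+...............................
155 ....................+#######+...............................

[... 3820 characters left out ...]
.................
173 ............................................................
174 ............................................................
175 ............................................................
176 ............................................................
177 ............................................................
178 ............................................................
179 ............................................................
180 ............................................................
181 ............................................................
[[222.6, 175.5], [221.6, 167.7], [219.3, 150.0]]
[[241.2, 174.5], [240.4, 166.7], [238.6, 149.1]]
```

The tips are about 29 mm higher than stated, which is why the fingers closed above the hub. I'll go lower and watch the force.

Emit:
send_rows([
  {"claw": 0.2, "slide": [0, 0, 35], "delta_rot": [0, 0, 0]},
  {"claw": 0.2, "slide": [0, 0, 70], "delta_rot": [0, 0, 0]},
  {"claw": 0.2, "slide": [0, 0, 85], "delta_rot": [0, 0, 0]},
  {"claw": 0.2, "slide": [0, 0, 92], "delta_rot": [0, 0, 0]},
  {"claw": 0.2, "slide": [0, 0, 97], "delta_rot": [0, 0, 0]},
])

```text
time: 5.35
position: [0.4712, -0.2014, 0.0134]
tool_rot: [-0.465, -3.107, 0.0]
ft_force: [0.5, 0.4, -0.3]
grip_width: 0.598
grip_force: 0.0
```

Emit:
send_rows([
  {"claw": -1, "slide": [0, 0, 0], "delta_rot": [0, 0, 0]},
  {"claw": -1, "slide": [0, 0, 0], "delta_rot": [0, 0, 0]},
  {"claw": -1, "slide": [0, 0, 0], "delta_rot": [0, 0, 0]},
  {"claw": -1, "slide": [0, 0, 0], "delta_rot": [0, 0, 0]},
  {"claw": -1, "slide": [0, 0, 0], "delta_rot": [0, 0, 0]},
], grip_force=30)

```text
time: 5.85
position: [0.4716, -0.2012, 0.0142]
tool_rot: [0.464, 3.106, 0.001]
ft_force: [-0.0, 0.2, 2.0]
grip_width: 0.263
grip_force: 30.0
```

```bash
cat >> h.py <<'E'
def blob(im,P,z=.004,half=26,thr=50):
    "centroid and axis of dark blob near world point P (xy)"
    u,v=np.round(proj(im,[P[0],P[1],z])[0]).astype(int); x0,y0=max(u-half,0),max(v-half,0)
    m=(im['color'][y0:v+half,x0:u+half].max(2)<thr).astype(np.uint8)
    n,l,st,c=cv2.connectedComponentsWithStats(m); 
    if n<2: return None
    k=1+np.argmin([np.hypot(c[i][0]+x0-u,c[i][1]+y0-v)-st[i,4]**.5 for i in range(1,n)])
    yy,xx=np.nonzero(l==k); W=ray(im,np.c_[xx+x0,yy+y0],z)[:,:2]
    e,V=np.linalg.eigh(np.cov(W.T)); return W.mean(0).round(4),np.round(4*e**.5,3),round(np.degrees(np.arctan2(V[1,1],V[0,1])),1),len(W)
E
python3 - <<'E'
from h import *
for n,P in [('pL',(.632,-.214)),('pB',(.622,.066)),('pS',(.459,.21))]:
    for f in('scene0','side0','w1','w2'):
        im=np.load(f'pics/{f}.npz'); im={k:im[k] for k in im}
        try: print(n,f,blob(im,P))
        except Exception as e: print(n,f,e)
E
```

```text
pL scene0 (array([ 0.6337, -0.2132]), array([0.064, 0.068]), np.float64(85.4), 450)
pL side0 (array([ 0.6299, -0.2149]), array([0.066, 0.067]), np.float64(119.3), 520)
pL w1 (array([ 0.6277, -0.2077]), array([0.089, 0.102]), np.float64(149.8), 2348)
pL w2 (array([ 0.6333, -0.2132]), array([0.044, 0.074]), np.float64(73.0), 952)
pB scene0 (array([0.6243, 0.0685]), array([0.032, 0.095]), np.float64(118.1), 223)
pB side0 (array([0.6213, 0.0675]), array([0.03 , 0.096]), np.float64(117.4), 206)
pB w1 (array([0.6478, 0.0554]), array([0.037, 0.09 ]), np.float64(75.9), 954)
pB w2 (array([0.6321, 0.0687]), array([0.071, 0.088]), np.float64(108.5), 1912)
pS scene0 (array([0.4592, 0.211 ]), array([0.033, 0.039]), np.float64(50.3), 66)
pS side0 (array([0.4573, 0.2093]), array([0.037, 0.039]), np.float64(147.8), 109)
pS w1 None
pS w2 (array([0.4579, 0.211 ]), array([0.04 , 0.044]), np.float64(173.6), 906)
```

Emit:
send_rows([
  {"claw": -1, "slide": [0, 0, -25], "delta_rot": [0, 0, 0]},
  {"claw": -1, "slide": [-15, 3, -50], "delta_rot": [0, 0, 0]},
  {"claw": -1, "slide": [-60, 13, -50], "delta_rot": [0, 0, 0]},
  {"claw": -1, "slide": [-105, 23, -50], "delta_rot": [0, 0, 0]},
  {"claw": -1, "slide": [-150, 33, -50], "delta_rot": [0, 0, 0]},
])

```text
time: 6.35
position: [0.6257, -0.2129, 0.0634]
tool_rot: [-0.463, -3.107, -0.002]
ft_force: [0.5, -0.5, -2.3]
grip_width: 0.258
grip_force: 30.0
```

Emit:
send_rows([
  {"claw": -1, "slide": [-6.5, 1.5, 0], "delta_rot": [0, 0, 0]},
  {"claw": -1, "slide": [-6.5, 1.5, 0], "delta_rot": [0, 0, 0]},
  {"claw": -1, "slide": [-6.5, 1.5, 25], "delta_rot": [0, 0, 0]},
  {"claw": -1, "slide": [-6.5, 1.5, 38], "delta_rot": [0, 0, 0]},
  {"claw": -1, "slide": [-6.5, 1.5, 42], "delta_rot": [0, 0, 0]},
])

```text
time: 6.85
position: [0.6278, -0.2134, 0.0195]
tool_rot: [-0.465, -3.102, -0.002]
ft_force: [-0.8, -0.6, -2.1]
grip_width: 0.258
grip_force: 30.0
```

Emit:
send_rows([
  {"claw": -1, "slide": [0, 0, 2], "delta_rot": [0, 0, 0]},
  {"claw": -1, "slide": [0, 0, 3], "delta_rot": [0, 0, 0]},
  {"claw": -1, "slide": [0, 0, 4], "delta_rot": [0, 0, 0]},
])

```text
time: 7.15
position: [0.6316, -0.2143, 0.0187]
tool_rot: [0.464, 3.105, -0.0]
ft_force: [0.4, -0.3, -1.8]
grip_width: 0.258
grip_force: 30.0
```

Emit:
send_rows([
  {"claw": -1, "slide": [0, 0, 0.7], "delta_rot": [0, 0, 0]},
  {"claw": -1, "slide": [0, 0, 0.7], "delta_rot": [0, 0, 0]},
  {"claw": -0.2, "slide": [0, 0, 0.7], "delta_rot": [0, 0, 0]},
  {"claw": 0, "slide": [0, 0, 0.7], "delta_rot": [0, 0, 0]},
  {"claw": 0, "slide": [0, 0, 0.7], "delta_rot": [0, 0, 0]},
])

```text
time: 7.65
position: [0.6308, -0.2139, 0.0169]
tool_rot: [-0.464, -3.107, -0.0]
ft_force: [-0.0, -0.5, 0.1]
grip_width: 0.439
grip_force: 0.0
```

Emit:
send_rows([
  {"claw": 0.2, "slide": [0, 0, 0], "delta_rot": [0, 0, 0]},
  {"claw": 0.2, "slide": [0, 0, -30], "delta_rot": [0, 0, 0]},
  {"claw": 0.2, "slide": [0, 0, -65], "delta_rot": [0, 0, 0]},
])

```text
time: 7.95
position: [0.6293, -0.2134, 0.0807]
tool_rot: [-0.464, -3.103, -0.0]
ft_force: [0.2, 0.2, 0.9]
grip_width: 0.585
grip_force: 0.0
```

```bash
python3 - <<'E'
from h import *
w=snap('wrist','w5'); d=snap('side','d5'); a=snap('scene','s5')
P=[.6315,-.214]
for n,i in(('scene',a),('side',d)): print(n,blob(i,P,half=24),proj(i,[P+[.038],P+[.004]]).round(1).tolist())
delta([.6195,-.0655,.09])
f=lambda i,q,W,H:cv2.resize(i['color'][int(q[1])-22:int(q[1])+23,int(q[0])-30:int(q[0])+30],(W,H),interpolation=cv2.INTER_CUBIC)
q=[proj(i,[P+[.01]])[0] for i in(a,d)]
cv2.imwrite('pics/m5.png',np.hstack([f(a,q[0],400,300),f(d,q[1],400,300)])); print(q)
E
```

```text
scene (array([ 0.5956, -0.2052]), array([nan, nan]), np.float64(nan), 1) [[247.6, 231.8], [248.8, 243.5]]
side (array([ 0.6612, -0.1992]), array([0.004, 0.009]), np.float64(-169.8), 3) [[416.7, 228.3], [414.4, 238.5]]
shift mm [ 56.4 139.   -5.4]
[array([248.63427844, 241.43433687]), array([414.771391  , 236.75324253])]h.py:31: RuntimeWarning: Degrees of freedom <= 0 for slice
  e,V=np.linalg.eigh(np.cov(W.T)); return W.mean(0).round(4),np.round(4*e**.5,3),round(np.degrees(np.arctan2(V[1,1],V[0,1])),1),len(W)
  c *= np.true_divide(1, fact)
  c *= np.true_divide(1, fact)
```

View pics/m5.png

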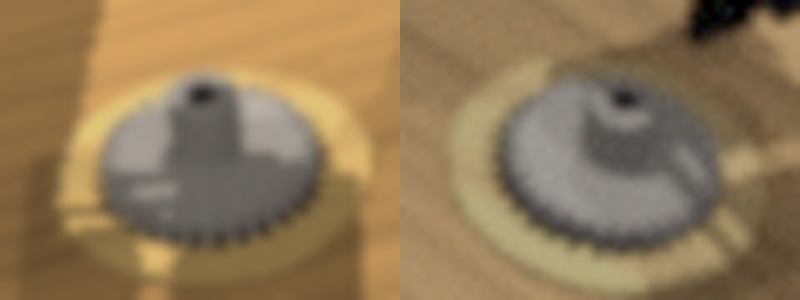

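The large gear sits centred on its pad in both views. The small gear is next.

```bash
python3 - 2>/dev/null <<'E'
from h import *
for f in('scene0','side0','s5','d5'):
    im=np.load(f'pics/{f}.npz'); im={k:im[k] for k in im}
    for n,P in(('gL',(.472,-.201)),('gS',(.619,-.065))):
        if n=='gL' and f in('s5','d5'): P=(.6315,-.214)
        z=.038 if P[0]==.6315 else .034
        u,v=np.round(proj(im,[*P,z])[0]).astype(int); c=im['color'][v-5:v+6,u-5:u+6].max(2).astype(float)
        wt=np.clip(np.median(c)-25-c,0,None); yy,xx=np.mgrid[v-5:v+6,u-5:u+6]
        print(f,n,ray(im,[(wt*xx).sum()/wt.sum(),(wt*yy).sum()/wt.sum()],z)[0][:2].round(4),int(c.min()))
E
```

```text
scene0 gL [ 0.4881 -0.2033] 85
scene0 gS [ 0.6313 -0.0688] 71
side0 gL [ 0.4686 -0.2034] 29
side0 gS [ 0.612  -0.0699] 66
s5 gL [ 0.6403 -0.215 ] 45
s5 gS [ 0.6303 -0.0688] 67
d5 gL [ 0.6328 -0.215 ] 39
d5 gS [ 0.6126 -0.0703] 60
```

Emit:
send_rows([
  {"claw": 0.2, "slide": [14, 30, -30], "delta_rot": [0, 0, 0]},
  {"claw": 0.2, "slide": [30, 70, -60], "delta_rot": [0, 0, 0]},
  {"claw": 0.2, "slide": [46, 110, -65], "delta_rot": [0, 0, 0]},
  {"claw": 0.2, "slide": [55, 139, -65], "delta_rot": [0, 0, 0]},
  {"claw": 0.2, "slide": [55, 139, -65], "delta_rot": [0, 0, 0]},
])

```text
time: 8.6
position: [0.6189, -0.0571, 0.1459]
tool_rot: [-0.449, -3.107, -0.006]
ft_force: [0.0, -0.1, -0.2]
grip_width: 0.603
grip_force: 0.0
```

Emit:
send_rows([
  {"claw": 0.2, "slide": [0, 0, 0], "delta_rot": [0, 0, 0]},
  {"claw": 0.2, "slide": [0, 0, 0], "delta_rot": [0, 0, 0]},
])

```text
time: 8.8
position: [0.6183, -0.0668, 0.1463]
tool_rot: [-0.467, -3.106, 0.002]
ft_force: [-0.2, -0.3, 0.2]
grip_width: 0.6
grip_force: 0.0
```

```bash
python3 - <<'E'
from h import *
w=snap('wrist','w6'); print(ctrl.get_state()['position'])
u,v=np.round(proj(w,[.6185,-.065,.034])[0]).astype(int); print(u,v)
c=w['color'][v-22:v+23,u-25:u+26]; print('\n'.join(f'{v-22+k} '+''.join('#' if x<60 else '+' if x<100 else 'o' if s<35 else '.' for x,s in zip(r.max(1),np.ptp(r.astype(int),axis=1))) for k,r in enumerate(c)))
print(u-25)
E
```

```text
[ 0.61841284 -0.06718494  0.1463922 ]
322 197
175 ...................oooooooooo.ooooo................
176 ...............o...oooooooooooooooo................
177 ..............ooooooooooooooooooooo..oo............
178 .............ooooooooooooooooooooooooooo...........
179 .............ooooooooooooooooooooooooooo...........
180 .............oooooooooooooooooooooooooo............
181 ..........ooooooooooooooooooooooooooooo............
182 .........oooooooooooooooooooooooooooooooooo........
183 .........ooooooooooooooooooooooooooooooooooo.......
184 ..........oooooooooooooooooooooooooooooooooo.......
185 ...........ooooooooooo+oooooooooooooooooooo........
186 .........oooooooooooo+oooooooooooooooooooo.........
187 .......ooooooooooooooooooooooooooooooooooooo.......
188 .......oooooooooooooooooooooooooooooooooooooo......
189 .......ooooooooooooooooooooooooooooooooooooooo.....
190 ........oooooooooooooooooooooooooooooooooooooo.....
191 .........ooooooooooooooooooooooooooooooooooo.......
192 ........ooooooooooooooooooooooooooooooooooo........
193 .......ooooooooooooooooooooooooooooooooooo
[... 769 characters left out ...]
ooooooo...o.............
208 .................ooooooooooooooooo.................
209 ..................oooo..oooo..ooo..................
210 ...................oo...oooo.......................
211 .........................oo........................
212 ...................................................
213 ...................................................
214 ...................................................
215 ...................................................
216 ...................................................
217 ...................................................
218 ...................................................
219 ...................................................
297
```

Emit:
send_rows([
  {"claw": 0.2, "slide": [0.5, 3, 40], "delta_rot": [0, 0, 0]},
  {"claw": 0.2, "slide": [0.5, 3, 85], "delta_rot": [0, 0, 0]},
  {"claw": 0.2, "slide": [0.5, 3, 118], "delta_rot": [0, 0, 0]},
  {"claw": 0.2, "slide": [0.5, 3, 129], "delta_rot": [0, 0, 0]},
  {"claw": 0.2, "slide": [0.5, 3, 133], "delta_rot": [0, 0, 0]},
])

```text
time: 9.35
position: [0.6184, -0.0634, 0.0127]
tool_rot: [-0.467, -3.104, 0.002]
ft_force: [0.8, -0.6, -0.8]
grip_width: 0.598
grip_force: 0.0
```

Emit:
send_rows([
  {"claw": -1, "slide": [0, 0, 0], "delta_rot": [0, 0, 0]},
  {"claw": -1, "slide": [0, 0, 0], "delta_rot": [0, 0, 0]},
  {"claw": -1, "slide": [0, 0, 0], "delta_rot": [0, 0, 0]},
  {"claw": -1, "slide": [0, 0, 0], "delta_rot": [0, 0, 0]},
  {"claw": -1, "slide": [0, 0, 0], "delta_rot": [0, 0, 0]},
])

```text
time: 9.85
position: [0.62, -0.0626, 0.0151]
tool_rot: [0.465, 3.105, -0.0]
ft_force: [-0.5, -2.2, 4.1]
grip_width: 0.258
grip_force: 30.0
```

```bash
python3 - <<'E'
from h import *
print(ctrl.get_state()['position'])
delta([.458,.2105,.1])
E
```

```text
[ 0.62000685 -0.06264847  0.01510681]
shift mm [234.7 213.8 -85.3]
```

Emit:
send_rows([
  {"claw": -1, "slide": [0, 0, -30], "delta_rot": [0, 0, 0]},
  {"claw": -1, "slide": [20, 18, -60], "delta_rot": [0, 0, 0]},
  {"claw": -1, "slide": [55, 50, -60], "delta_rot": [0, 0, 0]},
  {"claw": -1, "slide": [90, 83, -60], "delta_rot": [0, 0, 0]},
  {"claw": -1, "slide": [125, 115, -60], "delta_rot": [0, 0, 0]},
])

```text
time: 10.35
position: [0.5323, 0.0862, 0.0742]
tool_rot: [0.465, 3.107, 0.001]
ft_force: [1.0, 0.7, -1.9]
grip_width: 0.259
grip_force: 30.0
```

Emit:
send_rows([
  {"claw": -1, "slide": [36, 33, 0], "delta_rot": [0, 0, 0]},
  {"claw": -1, "slide": [72, 66, 0], "delta_rot": [0, 0, 0]},
  {"claw": -1, "slide": [108.5, 100, 0], "delta_rot": [0, 0, 0]},
  {"claw": -1, "slide": [108.5, 100, 0], "delta_rot": [0, 0, 0]},
  {"claw": -1, "slide": [108.5, 100, 0], "delta_rot": [0, 0, 0]},
])

```text
time: 10.85
position: [0.458, 0.2133, 0.074]
tool_rot: [-0.458, -3.108, -0.0]
ft_force: [0.2, -0.1, -1.4]
grip_width: 0.257
grip_force: 30.0
```

```bash
python3 - <<'E'
from h import *
s=ctrl.get_state();print(s['position'],s['grip_width'],s['grip_force'],s['ft_force']);delta([.458,.2105,.0185])
E
```

```text
[0.45798121 0.21331544 0.07400659] 0.2569476692299888 29.999053180217743 [ 0.18716814 -0.07741471 -1.3757215 ]
shift mm [-0.8 -2.7 55.5]
```

Emit:
send_rows([
  {"claw": -1, "slide": [-0.5, -1.5, 20], "delta_rot": [0, 0, 0]},
  {"claw": -1, "slide": [-0.5, -1.5, 42], "delta_rot": [0, 0, 0]},
  {"claw": -1, "slide": [-0.5, -1.5, 51], "delta_rot": [0, 0, 0]},
  {"claw": -1, "slide": [-0.5, -1.5, 55], "delta_rot": [0, 0, 0]},
  {"claw": -1, "slide": [-0.5, -1.5, 56], "delta_rot": [0, 0, 0]},
])

```text
time: 11.35
position: [0.4586, 0.2082, 0.019]
tool_rot: [-0.467, -3.104, 0.004]
ft_force: [-7.6, -4.8, 13.8]
grip_width: 0.257
grip_force: 30.0
```

Emit:
send_rows([
  {"claw": -1, "slide": [0, 0, 0.5], "delta_rot": [0, 0, 0]},
  {"claw": -1, "slide": [0, 0, 0.7], "delta_rot": [0, 0, 0]},
  {"claw": -0.2, "slide": [0, 0, 0.7], "delta_rot": [0, 0, 0]},
  {"claw": 0, "slide": [0, 0, 0.7], "delta_rot": [0, 0, 0]},
  {"claw": 0.2, "slide": [0, 0, 0.7], "delta_rot": [0, 0, 0]},
])

```text
time: 11.85
position: [0.4599, 0.2104, 0.0179]
tool_rot: [0.465, 3.105, 0.002]
ft_force: [0.9, 0.3, -0.3]
grip_width: 0.444
grip_force: 0.0
```

Emit:
send_rows([
  {"claw": 0.2, "slide": [0, 0, 0], "delta_rot": [0, 0, 0]},
  {"claw": 0.2, "slide": [0, 0, -40], "delta_rot": [0, 0, 0]},
  {"claw": 0.2, "slide": [0, 0, -90], "delta_rot": [0, 0, 0]},
  {"claw": 0.5, "slide": [0, 0, -130], "delta_rot": [0, 0, 0]},
  {"claw": 1, "slide": [0, 0, -140], "delta_rot": [0, 0, 0]},
])

```text
time: 12.35
position: [0.4619, 0.2118, 0.1624]
tool_rot: [0.464, 3.101, 0.01]
ft_force: [1.0, 0.4, 1.1]
grip_width: 0.705
grip_force: 0.0
```

```bash
python3 - <<'E'
from h import *
w=snap('wrist','w7'); s=ctrl.get_state(); print(s['position'])
# pad+gear numeric check: pale pad mask and hole
def asc(w,P,z,h,k=1):
    u,v=np.round(proj(w,[*P,z])[0]).astype(int); print(u-h,v)
    c=w['color'][v-h:v+h+1:k,u-h:u+h+1:k].astype(int)
    print('\n'.join(f'{v-h+k*i} '+''.join('#' if x.max()<60 else 'o' if np.ptp(x)<35 else 'P' if x[1]>x[2]*.93 else '.' for x in r) for i,r in enumerate(c)))
asc(w,(.458,.2105),.014,45,2)
print(proj(w,[[.458,.2105,.038],[.458,.2105,.004]]))
E
```

```text
[0.46146513 0.2116627  0.16169952]
273 187
142 ..............................................
144 ..............................................
146 ..............................................
148 ..............................................
150 ..............................................
152 ..............................................
154 ..............................................
156 ..............................................
158 ..............................................
160 ..............................................
162 ..............................................
164 ....PP...............o........................
166 ....PPP..............oo.oo....................
168 ...PPPP...........ooooooooo.o.................
170 ...PPPPP..........ooooooooo#o.................
172 ...PPPPPPP.....ooooooooooooooo................
174 ...PPPPPPP.....oooooooooooooooo...............
176 ..PPPPPPPPP...ooooooooooooooooo...............
178 ...P.........oooooooooooooooooooo.............
180 ..............ooooooooooooooooo#..............
182 .............ooooooooooooooooooo.
[... 647 characters left out ...]
.............................
210 ..............................................
212 ..............................................
214 ..............................................
216 ..............................................
218 ..............................................
220 ..............................................
222 ..............................................
224 ..............................................
226 ..............................................
228 ..............................................
230 ..............................................
232 ..............................................
[[317.4931382  191.0448993 ]
 [317.59291721 185.18933829]]
```

Emit:
send_rows([
  {"claw": 1, "slide": [-45, 10, -20], "delta_rot": [0, 0, 0]},
  {"claw": 1, "slide": [-90, 20, -40], "delta_rot": [0, 0, 0]},
  {"claw": 1, "slide": [-135, 30, -40], "delta_rot": [0, 0, 0]},
  {"claw": 1, "slide": [-180, 40, -40], "delta_rot": [0, 0, 0]},
  {"claw": 1, "slide": [-200, 42, -40], "delta_rot": [0, 0, 0]},
])

```text
time: 12.9
position: [0.665, 0.1908, 0.1939]
tool_rot: [-0.466, -3.106, 0.005]
ft_force: [0.1, 0.3, -0.3]
grip_width: 0.997
grip_force: 0.0
```

Emit:
send_rows([
  {"claw": 1, "slide": [0, 0, 0], "delta_rot": [0, 0, 0]},
  {"claw": 1, "slide": [0, 0, 0], "delta_rot": [0, 0, 0]},
  {"claw": 1, "slide": [0, 0, 0], "delta_rot": [0, 0, 0]},
])

```text
time: 13.2
position: [0.661, 0.1926, 0.1965]
tool_rot: [-0.463, -3.105, -0.0]
ft_force: [0.0, -0.4, -0.3]
grip_width: 1.0
grip_force: 0.0
```

```bash
python3 - <<'E'
from h import *
w=snap('wrist','w8'); print(ctrl.get_state()['position'],np.round(w['pose'],3).tolist())
u,v=np.round(proj(w,[.634,.202,.02])[0]).astype(int); print(u,v)
o=np.load('pics/w7.npz')['color']
f=lambda i,u,v,h:cv2.resize(i[v-h:v+h,u-h:u+h],(400,400),interpolation=cv2.INTER_CUBIC)
g=proj(w,[.458,.2105,.004])[0]; print(g)
cv2.imwrite('pics/m8.png',np.hstack([f(o,318,187,50),f(w['color'],u,v,50)]))
E
```

```text
[0.6611422  0.19285168 0.1970239 ] [[0.293, 0.927, 0.233, 0.598], [0.956, -0.284, -0.071, 0.212], [0.0, 0.243, -0.97, 0.371], [0.0, 0.0, 0.0, 1.0]]
321 164
[284.22167153  15.71455703]
```

View pics/m8.png

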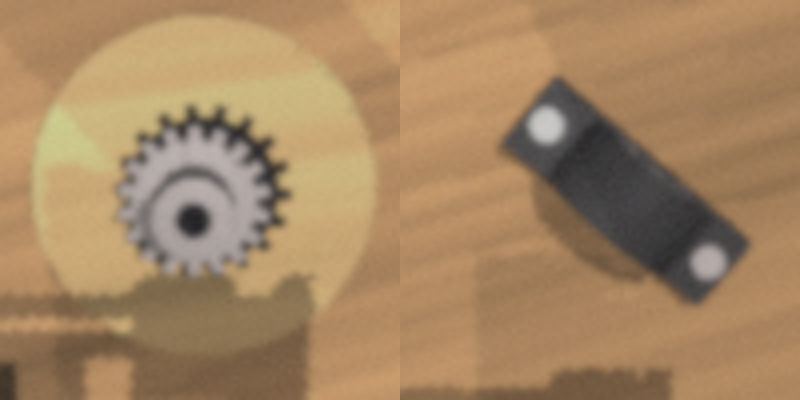

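The gear on the small pad is about 4 mm off, with black showing at the right and top of its outline. The bearing's foot corners are at (557,75), (748,243), (697,303) and (502,147). I'll correct the gear first.

Emit:
send_rows([
  {"claw": 0.2, "slide": [40, -9, 0], "delta_rot": [0, 0, 0]},
  {"claw": 0.2, "slide": [80, -18, 0], "delta_rot": [0, 0, 0]},
  {"claw": 0.2, "slide": [120, -27, 0], "delta_rot": [0, 0, 0]},
  {"claw": 0.2, "slide": [160, -35, 10], "delta_rot": [0, 0, 0]},
  {"claw": 0.2, "slide": [197, -42.5, 30], "delta_rot": [0, 0, 0]},
])

```text
time: 13.75
position: [0.4599, 0.2103, 0.1687]
tool_rot: [0.461, 3.105, 0.006]
ft_force: [-0.1, 0.4, -0.6]
grip_width: 0.65
grip_force: 0.0
```

Emit:
send_rows([
  {"claw": 0.2, "slide": [0, 0, 40], "delta_rot": [0, 0, 0]},
  {"claw": 0.2, "slide": [0, 0, 85], "delta_rot": [0, 0, 0]},
  {"claw": 0.2, "slide": [0, 0, 125], "delta_rot": [0, 0, 0]},
  {"claw": 0.2, "slide": [0, 0, 142], "delta_rot": [0, 0, 0]},
  {"claw": 0.2, "slide": [0, 0, 147], "delta_rot": [0, 0, 0]},
])

```text
time: 14.25
position: [0.4589, 0.2086, 0.0184]
tool_rot: [-0.462, -3.104, 0.003]
ft_force: [-0.5, -0.1, -0.0]
grip_width: 0.601
grip_force: 0.0
```

Emit:
send_rows([
  {"claw": -1, "slide": [0, 0, 0], "delta_rot": [0, 0, 0]},
  {"claw": -1, "slide": [0, 0, 0], "delta_rot": [0, 0, 0]},
  {"claw": -1, "slide": [0, 0, 0], "delta_rot": [0, 0, 0]},
  {"claw": -1, "slide": [0, 0, 0], "delta_rot": [0, 0, 0]},
  {"claw": -1, "slide": [0, 0, 0], "delta_rot": [0, 0, 0]},
])

```text
time: 14.75
position: [0.4622, 0.2088, 0.0211]
tool_rot: [0.465, 3.106, 0.001]
ft_force: [-0.9, -0.4, 4.3]
grip_width: 0.253
grip_force: 30.0
```

```bash
python3 - <<'E'
from h import *
s=ctrl.get_state(); print(s['position'],s['grip_width'],s['ft_force'])
w=np.load('pics/w8.npz')
c=np.array([[557,75],[748,243],[697,303],[502,147]],float)
W=ray(w,np.c_[271+(c[:,0]-400)/4,114+c[:,1]/4],.012)[:,:2]; print(W.round(4).tolist(),W.mean(0))
d=W[1]-W[0]+W[2]-W[3]; print(np.degrees(np.arctan2(d[1],d[0])),[np.linalg.norm(W[i]-W[i-1]) for i in range(4)])
x=np.array([[547,125],[709,262]],float); B=ray(w,np.c_[271+(x[:,0]-400)/4,114+x[:,1]/4],.015)[:,:2]; print('bolts',B,B.mean(0),np.degrees(np.arctan2(*(B[1]-B[0])[::-1])))
print(blob(dict(w),(.634,.202),z=.02,half=45,thr=75))
E
```

```text
[0.46215556 0.20878887 0.02109883] 0.2526075122753942 [-0.94306681 -0.35256324  4.27745337]
[[0.5936, 0.1999], [0.6625, 0.2435], [0.6768, 0.2221], [0.6097, 0.1764]] [0.63563169 0.21046711]
33.295069694548445 [np.float64(0.02852276139556782), np.float64(0.08154453678690461), np.float64(0.025709115664491106), np.float64(0.08124868964750029)]
bolts [[0.60724577 0.19237251]
 [0.66422368 0.22947252]] [0.63573473 0.21092251] 33.06935021202376
(array([0.6374, 0.2115]), array([0.029, 0.067]), np.float64(-147.1), 867)
```

Emit:
send_rows([
  {"claw": -1, "slide": [0, 0, -6], "delta_rot": [0, 0, 0]},
  {"claw": -1, "slide": [3, 3, -6], "delta_rot": [0, 0, 0]},
  {"claw": -1, "slide": [3, 3, -6], "delta_rot": [0, 0, 0]},
  {"claw": -1, "slide": [3, 3, -2], "delta_rot": [0, 0, 0]},
  {"claw": -1, "slide": [3, 3, 0], "delta_rot": [0, 0, 0]},
])

```text
time: 15.25
position: [0.4597, 0.213, 0.0209]
tool_rot: [-0.464, -3.107, -0.0]
ft_force: [-6.4, -1.5, 20.2]
grip_width: 0.254
grip_force: 30.0
```

Emit:
send_rows([
  {"claw": -1, "slide": [0, 0, 0], "delta_rot": [0, 0, 0]},
  {"claw": -1, "slide": [0, 0, 0], "delta_rot": [0, 0, 0]},
  {"claw": -0.2, "slide": [0, 0, 0], "delta_rot": [0, 0, 0]},
  {"claw": 0, "slide": [0, 0, 0], "delta_rot": [0, 0, 0]},
  {"claw": 0.2, "slide": [0, 0, 0], "delta_rot": [0, 0, 0]},
])

```text
time: 15.75
position: [0.4597, 0.2126, 0.02]
tool_rot: [-0.465, -3.107, 0.0]
ft_force: [-0.9, 0.6, -0.6]
grip_width: 0.44
grip_force: 0.0
```

Emit:
send_rows([
  {"claw": 0.2, "slide": [0, 0, 0], "delta_rot": [0, 0, 0]},
  {"claw": 0.2, "slide": [0, 0, -40], "delta_rot": [0, 0, 0]},
  {"claw": 0.2, "slide": [0, 0, -90], "delta_rot": [0, 0, 0]},
  {"claw": 0.5, "slide": [0, 0, -140], "delta_rot": [0, 0, 0]},
  {"claw": 1, "slide": [0, 0, -140], "delta_rot": [0, 0, 0]},
])

```text
time: 16.25
position: [0.464, 0.2148, 0.1674]
tool_rot: [0.464, 3.098, 0.014]
ft_force: [0.6, -0.1, 0.1]
grip_width: 0.706
grip_force: 0.0
```

```bash
cat >> h.py <<'E'
def hole(w,P,z,h=9):
    "dark hub hole near P -> world at z"
    u,v=np.round(proj(w,[*P,z])[0]).astype(int); c=cv2.GaussianBlur(w['color'].max(2),(0,0),1)[v-h:v+h+1,u-h:u+h+1].astype(float)
    wt=np.clip(85-c,0,None); yy,xx=np.mgrid[v-h:v+h+1,u-h:u+h+1]; q=[(wt*xx).sum()/wt.sum(),(wt*yy).sum()/wt.sum()]
    return np.round(q,1),ray(w,q,z)[0][:2].round(4)
def pad(w,P,z=.004,h=60,rad=.053):
    "fit pad circle (world) from radial colour edges"
    L=cv2.cvtColor(cv2.GaussianBlur(w['color'],(0,0),1),cv2.COLOR_BGR2LAB).astype(float); best=None
    t=np.linspace(0,2*np.pi,180,endpoint=False)
    def ring(c,r):
        q=proj(w,np.c_[c[0]+r*np.cos(t),c[1]+r*np.sin(t),np.full(180,z)]).astype(np.float32)
        ok=(q[:,0]>2)&(q[:,0]<637)&(q[:,1]>2)&(q[:,1]<205)
        a=cv2.remap(L[:,:,1].astype(np.float32),q[:,:1],q[:,1:],1)[:,0]; return a,ok
    for dx in np.arange(-.008,.0081,.001):
        for dy in np.arange(-.008,.0081,.001):
            c=(P[0]+dx,P[1]+dy); i,o1=ring(c,rad-.004); e,o2=ring(c,rad+.004); o=o1&o2
            if o.sum()<60: continue
            m=np.clip(e-i,-3,8)[o].mean()
            if best is None or m>best[0]: best=(m,c,o.sum())
    return best
E
python3 - <<'E'
from h import *
o=np.load('pics/w7.npz'); o={k:o[k] for k in o}; print('before',hole(o,(.460,.209),.038),pad(o,(.458,.212)))
w=snap('wrist','w9'); print('now',hole(w,(.458,.2125),.038),pad(w,(.458,.212)))
o=np.load('pics/w5.npz'); o={k:o[k] for k in o}; print('L',hole(o,(.6315,-.214),.038),pad(o,(.6315,-.214)))
E
```

```text
before (array([315.9, 191.7]), array([0.4582, 0.2086])) (np.float32(6.0646887), (np.float64(0.458), np.float64(0.211)), np.int64(116))
now (array([316.6, 186.1]), array([0.4559, 0.2142])) (np.float32(6.1885743), (np.float64(0.457), np.float64(0.211)), np.int64(120))
L (array([320.5, 221.1]), array([ 0.6331, -0.2145])) (np.float32(6.8935776), (np.float64(0.6315), np.float64(-0.213)), np.int64(86))
```

Emit:
send_rows([
  {"claw": 1, "slide": [-10, 0, -10], "delta_rot": [0, 0, 0]},
  {"claw": 1, "slide": [-10, 0, -10], "delta_rot": [0, 0, 0]},
  {"claw": 1, "slide": [-10, 0, -10], "delta_rot": [0, 0, 0]},
  {"claw": 1, "slide": [-10, 0, -10], "delta_rot": [0, 0, 0]},
])

```text
time: 16.7
position: [0.4686, 0.2094, 0.1691]
tool_rot: [-0.465, -3.105, 0.003]
ft_force: [-0.3, 0.4, -0.4]
grip_width: 0.987
grip_force: 0.0
```

```bash
python3 - <<'E'
from h import *
w=snap('wrist','w10'); print(hole(w,(.458,.2125),.038,7),pad(w,(.458,.212)))
u,v=np.round(proj(w,[.458,.2125,.01])[0]).astype(int); h=24; print(u-h,v-h)
c=w['color'][v-h:v+h,u-h:u+h]
print('\n'.join(f'{v-h+i} '+''.join('#' if x.max()<70 else '+' if x.max()<105 else 'o' if np.ptp(x.astype(int))<35 else '.' for x in r) for i,r in enumerate(c)))
print(proj(w,[[.458,.2125,z] for z in(.004,.014,.038)]))
E
```

```text
(array([321.5, 181.7]), array([0.4561, 0.2143])) (np.float32(5.882537), (np.float64(0.459), np.float64(0.211)), np.int64(124))
297 156
156 ................................................
157 ................................................
158 ................................................
159 ...................o+....oo+....................
160 ..................ooo+.oooo+o.o.................
161 .............oo..oooo++oooo++oooooo.............
162 .............o++oooooooooooooooooo+.............
163 .............ooo+oooooooooooooooo++o............
164 ............ooooooooooooooooooooooooo...........
165 ........o..oooooooooooooooooooooooooooo.........
166 ........++++oooooooooooooooooooooooooooo........
167 ........oo+++ooooooooooooooooooooooooo++........
168 ........ooooooooooooooooooooooooooooooooo.......
169 ........ooooooooooooooooooooooooooooooooo.......
170 .......ooooooooooooooooooooooooooooooooooo......
171 ....+++++ooooooooooooooooooooooooooooooooo......
172 .....+++++ooooooooooooooooooooooooooooooooo.....
173 ......+oooooooooooooooooooooooooooooooooo+o.....
174 ......o
[... 966 characters left out ...]
oooooooooooooooooooo.........
193 ............o++##ooooooooooooooo++..............
194 .............+##+oooo+ooooo+ooooo...............
195 .............++.oooo+#+oooo+ooooo...............
196 ..................o++++oooo+...oo...............
197 ...................++...oo+.....................
198 ...................+.....++.....................
199 ................................................
200 ................................................
201 ................................................
202 ................................................
203 ................................................
[[320.55555396 178.87623085]
 [320.54047856 180.21318361]
 [320.50044214 183.7637875 ]]
```

The small gear is now centred to about 1 mm. The bearing is at (0.6357, 0.2107) with its yaw at 33.2°.

```bash
python3 - <<'E'
from h import *
delta([.6357,.2107,.12],np.radians(123.2))
E
```

```text
shift mm [-159.5   50.1   48.9]
rot [-0.001 -0.002 -0.876]
rot [-2.000e-03  1.000e-03  2.265e+00]
```

Emit:
send_rows([
  {"claw": 1, "slide": [-40, 12, 0], "delta_rot": [0, 0, -0.14]},
  {"claw": 1, "slide": [-80, 25, 0], "delta_rot": [0, 0, -0.28]},
  {"claw": 1, "slide": [-120, 38, 10], "delta_rot": [0, 0, -0.42]},
  {"claw": 1, "slide": [-159, 50, 20], "delta_rot": [0, 0, -0.56]},
  {"claw": 1, "slide": [-159.5, 50, 30], "delta_rot": [0, 0, -0.7]},
])

```text
time: 17.25
position: [0.6399, 0.2092, 0.1368]
tool_rot: [0.634, -3.076, 0.006]
ft_force: [-0.9, -0.1, 0.0]
grip_width: 1.0
grip_force: 0.0
```

Emit:
send_rows([
  {"claw": 1, "slide": [0, 0, 10], "delta_rot": [0, 0, -0.14]},
  {"claw": 1, "slide": [0, 0, 20], "delta_rot": [0, 0, -0.176]},
  {"claw": 1, "slide": [0, 0, 20], "delta_rot": [0, 0, -0.176]},
  {"claw": 1, "slide": [0, 0, 20], "delta_rot": [0, 0, -0.176]},
])

```text
time: 17.65
position: [0.6361, 0.2109, 0.1198]
tool_rot: [0.895, -3.01, 0.0]
ft_force: [0.4, -0.2, -0.9]
grip_width: 1.001
grip_force: 0.0
```

```bash
python3 - <<'E'
from h import *
s=ctrl.get_state();print(s['position'],s['joint_positions'][6])
delta([.6357,.2107,.018],np.radians(123.2))
E
```

```text
[0.63605214 0.21093223 0.11979311] 1.9108924844735116
shift mm [  0.3  -0.  101.8]
rot [ 0.    -0.001 -0.001]
rot [-2.00e-03 -0.00e+00  3.14e+00]
```

Emit:
send_rows([
  {"claw": 1, "slide": [0, 0, 30], "delta_rot": [0, 0, 0]},
  {"claw": 1, "slide": [0, 0, 65], "delta_rot": [0, 0, 0]},
  {"claw": 0.3, "slide": [0, 0, 88], "delta_rot": [0, 0, 0]},
  {"claw": 0, "slide": [0, 0, 97], "delta_rot": [0, 0, 0]},
  {"claw": -0.3, "slide": [0, 0, 101], "delta_rot": [0, 0, 0]},
])

```text
time: 18.15
position: [0.6363, 0.211, 0.0191]
tool_rot: [0.897, -3.011, 0.0]
ft_force: [-0.2, 0.5, 0.8]
grip_width: 0.808
grip_force: 0.0
```

Emit:
send_rows([
  {"claw": -1, "slide": [0, 0, 0], "delta_rot": [0, 0, 0]},
  {"claw": -1, "slide": [0, 0, 0], "delta_rot": [0, 0, 0]},
  {"claw": -1, "slide": [0, 0, 0], "delta_rot": [0, 0, 0]},
  {"claw": -1, "slide": [0, 0, 0], "delta_rot": [0, 0, 0]},
  {"claw": -1, "slide": [0, 0, 0], "delta_rot": [0, 0, 0]},
], grip_force=40)

```text
time: 18.65
position: [0.6367, 0.211, 0.0199]
tool_rot: [-0.897, 3.01, 0.0]
ft_force: [-0.8, 0.1, -0.2]
grip_width: 0.357
grip_force: 0.0
```

Emit:
send_rows([
  {"claw": -1, "slide": [0, 0, 0], "delta_rot": [0, 0, 0]},
  {"claw": -1, "slide": [0, 0, 0], "delta_rot": [0, 0, 0]},
  {"claw": -1, "slide": [0, 0, 0], "delta_rot": [0, 0, 0]},
])

```text
time: 18.95
position: [0.6365, 0.2111, 0.0196]
tool_rot: [-0.897, 3.01, 0.0]
ft_force: [-0.8, -0.0, 1.5]
grip_width: 0.274
grip_force: 40.0
```

```bash
python3 - 2>/dev/null <<'E'
from h import *
for f in('w7','w8','w9','w10','w6','w2'):
    w=np.load(f'pics/{f}.npz'); w={k:w[k] for k in w}
    print(f,proj(w,[.6225,.069,.004])[0].round(),pad(w,(.6225,.069)),blob(w,(.6225,.069),half=40,thr=55))
s=ctrl.get_state(); print(s['position'],s['joint_positions'][6])
delta([.6225,.070,.08],np.radians(27.8))
E
```

```text
w7 [256. 325.] None (array([0.6285, 0.062 ]), array([0.123, 0.145]), np.float64(-168.6), 5482)
w8 [224. 183.] (np.float32(6.8383713), (np.float64(0.6195), np.float64(0.07200000000000001)), np.int64(126)) (array([0.6243, 0.0632]), array([0.035, 0.087]), np.float64(123.1), 1239)
w9 [254. 322.] None (array([0.6292, 0.0611]), array([0.122, 0.149]), np.float64(-169.3), 5420)
w10 [258. 318.] None (array([0.6425, 0.0619]), array([0.102, 0.133]), np.float64(82.0), 4230)
w6 [436. 160.] (np.float32(6.863162), (np.float64(0.6205), np.float64(0.07)), np.int64(164)) (array([0.6217, 0.0705]), array([0.036, 0.102]), np.float64(117.8), 2166)
w2 [528. 225.] (np.float32(7.041634), (np.float64(0.6175), np.float64(0.07)), np.int64(60)) (array([0.6457, 0.0709]), array([0.098, 0.126]), np.float64(69.7), 3792)
[0.63649219 0.21109005 0.0195673 ] 1.939580636846259
shift mm [  88.9 -110.4  -60.5]
rot [0.    0.    1.665]
rot [-0.     0.    -1.477]
```

Emit:
send_rows([
  {"claw": -1, "slide": [0, 0, -25], "delta_rot": [0, 0, 0]},
  {"claw": -1, "slide": [10, -12, -55], "delta_rot": [0, 0, 0.12]},
  {"claw": -1, "slide": [35, -44, -60], "delta_rot": [0, 0, 0.26]},
  {"claw": -1, "slide": [62, -77, -60], "delta_rot": [0, 0, 0.4]},
  {"claw": -1, "slide": [89, -110, -60], "delta_rot": [0, 0, 0.54]},
])

```text
time: 19.45
position: [0.6213, 0.0688, 0.0787]
tool_rot: [0.054, -3.14, 0.0]
ft_force: [1.2, -0.2, -4.3]
grip_width: 0.269
grip_force: 40.0
```

Emit:
send_rows([
  {"claw": -1, "slide": [0, 0, 0], "delta_rot": [0, 0, 0.14]},
  {"claw": -1, "slide": [0, 0, 0], "delta_rot": [0, 0, 0.28]},
  {"claw": -1, "slide": [0, 0, 0], "delta_rot": [0, 0, 0.42]},
  {"claw": -1, "slide": [0, 0, 0], "delta_rot": [0, 0, 0.56]},
  {"claw": -1, "slide": [0, 0, 0], "delta_rot": [0, 0, 0.7]},
])

```text
time: 19.95
position: [0.6212, 0.07, 0.0782]
tool_rot: [-1.027, -2.967, 0.002]
ft_force: [-0.2, -0.4, -3.0]
grip_width: 0.269
grip_force: 40.0
```

Emit:
send_rows([
  {"claw": -1, "slide": [0, 0, 0], "delta_rot": [0, 0, 0.14]},
  {"claw": -1, "slide": [0, 0, 0], "delta_rot": [0, 0, 0.28]},
  {"claw": -1, "slide": [0, 0, 0], "delta_rot": [0, 0, 0.42]},
  {"claw": -1, "slide": [0, 0, 0], "delta_rot": [0, 0, 0.425]},
  {"claw": -1, "slide": [0, 0, 0], "delta_rot": [0, 0, 0.425]},
])

```text
time: 20.45
position: [0.6215, 0.0702, 0.0785]
tool_rot: [-1.618, -2.692, 0.002]
ft_force: [-0.1, 0.2, -4.5]
grip_width: 0.271
grip_force: 40.0
```

Emit:
send_rows([
  {"claw": -1, "slide": [0, 0, 0], "delta_rot": [0, 0, 0]},
  {"claw": -1, "slide": [0, 0, 0], "delta_rot": [0, 0, 0]},
])

```text
time: 20.65
position: [0.622, 0.0701, 0.0792]
tool_rot: [-1.621, -2.691, -0.0]
ft_force: [-0.2, 0.4, -3.4]
grip_width: 0.272
grip_force: 40.0
```

```bash
python3 - <<'E'
from h import *
s=ctrl.get_state(); print(s['position'],s['grip_width'],s['ft_force'])
delta([.6217,.0704,.0235],np.radians(27.8))
E
```

```text
[0.62202034 0.07014286 0.07915474] 0.2717637359910361 [-0.15309573  0.41197119 -3.41615464]
shift mm [ 0.4 -0.2 55.7]
rot [-0.    -0.     0.001]
rot [ 0.   -0.   -3.14]
```

Emit:
send_rows([
  {"claw": -1, "slide": [0, 0, 25], "delta_rot": [0, 0, 0]},
  {"claw": -1, "slide": [0, 0, 45], "delta_rot": [0, 0, 0]},
  {"claw": -1, "slide": [0, 0, 52], "delta_rot": [0, 0, 0]},
  {"claw": -1, "slide": [0, 0, 55], "delta_rot": [0, 0, 0]},
  {"claw": -1, "slide": [0, 0, 56], "delta_rot": [0, 0, 0]},
])

```text
time: 21.15
position: [0.6227, 0.0701, 0.0238]
tool_rot: [1.622, 2.689, 0.001]
ft_force: [-0.6, 0.3, -3.2]
grip_width: 0.275
grip_force: 40.0
```

Emit:
send_rows([
  {"claw": -1, "slide": [0, 0, 0.5], "delta_rot": [0, 0, 0]},
  {"claw": -1, "slide": [0, 0, 0.5], "delta_rot": [0, 0, 0]},
])

```text
time: 21.35
position: [0.6229, 0.0702, 0.0236]
tool_rot: [1.622, 2.689, 0.002]
ft_force: [-0.6, -0.3, -3.8]
grip_width: 0.27
grip_force: 40.0
```

Not touching yet (the full weight is still on the wrist), so I'll lower a little further.

Emit:
send_rows([
  {"claw": -1, "slide": [0, 0, 0.5], "delta_rot": [0, 0, 0]},
  {"claw": -1, "slide": [0, 0, 1], "delta_rot": [0, 0, 0]},
  {"claw": -1, "slide": [0, 0, 1], "delta_rot": [0, 0, 0]},
])

```text
time: 21.65
position: [0.6229, 0.0703, 0.0235]
tool_rot: [1.622, 2.689, 0.002]
ft_force: [-2.7, 0.1, 6.4]
grip_width: 0.273
grip_force: 40.0
```

Emit:
send_rows([
  {"claw": -1, "slide": [0, 0, 0.5], "delta_rot": [0, 0, 0]},
  {"claw": -1, "slide": [0, 0, 0.5], "delta_rot": [0, 0, 0]},
])

```text
time: 21.85
position: [0.623, 0.0703, 0.0235]
tool_rot: [1.623, 2.69, 0.003]
ft_force: [-3.7, -0.3, 9.3]
grip_width: 0.27
grip_force: 40.0
```

Emit:
send_rows([
  {"claw": -0.2, "slide": [0, 0, 0], "delta_rot": [0, 0, 0]},
  {"claw": 0.1, "slide": [0, 0, 0], "delta_rot": [0, 0, 0]},
  {"claw": 0.1, "slide": [0, 0, 0], "delta_rot": [0, 0, 0]},
  {"claw": 0.1, "slide": [0, 0, -35], "delta_rot": [0, 0, 0]},
  {"claw": 0.1, "slide": [0, 0, -80], "delta_rot": [0, 0, 0]},
])

```text
time: 22.35
position: [0.6201, 0.0701, 0.0997]
tool_rot: [-1.621, -2.687, 0.006]
ft_force: [0.2, -0.6, 0.7]
grip_width: 0.538
grip_force: 0.0
```

Emit:
send_rows([
  {"claw": 1, "slide": [0, 0, -45], "delta_rot": [0, 0, 0]},
  {"claw": 1, "slide": [0, 0, -90], "delta_rot": [0, 0, 0]},
  {"claw": 1, "slide": [0, 0, -90], "delta_rot": [0, 0, 0]},
  {"claw": 1, "slide": [0, 0, -90], "delta_rot": [0, 0, 0]},
])

```text
time: 22.75
position: [0.6229, 0.0702, 0.1924]
tool_rot: [1.622, 2.688, 0.003]
ft_force: [-0.1, 0.6, -0.6]
grip_width: 0.827
grip_force: 0.0
```

```bash
python3 - <<'E'
from h import *
w=snap('wrist','w11'); print(ctrl.get_state()['position'],pad(w,(.622,.07)))
u,v=np.round(proj(w,[.622,.07,.02])[0]).astype(int); print(u,v)
cv2.imwrite('pics/m11.png',cv2.resize(w['color'][v-55:v+55,u-60:u+60],(600,550),interpolation=cv2.INTER_CUBIC))
# expected outlines, crop coords
r=np.radians(117.8)
for c in((42,14),(42,-14),(-42,-14),(-42,14)):
    P=[.622+.001*(c[0]*np.cos(r)-c[1]*np.sin(r)),.0702+.001*(c[0]*np.sin(r)+c[1]*np.cos(r)),.016]
    print(((proj(w,P)[0]-[u-60,v-55])*5).round())
E
```

```text
[0.62187184 0.07032317 0.19082006] (np.float32(6.4362855), (np.float64(0.622), np.float64(0.069)), np.int64(119))
319 186
[245. 109.]
[357. 108.]
[355. 429.]
[249. 430.]
```

View pics/m11.png

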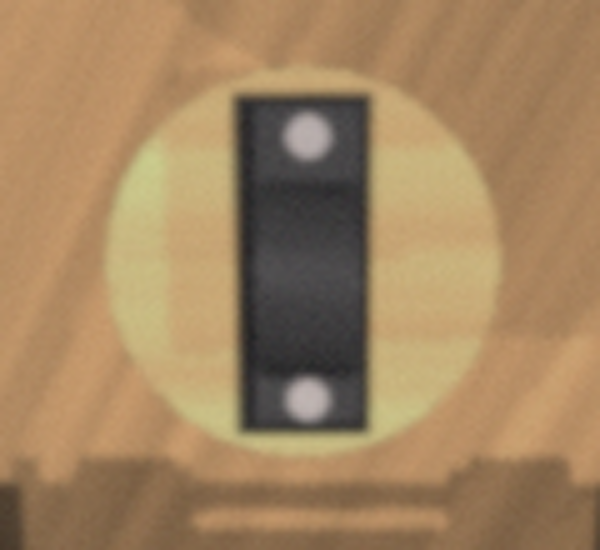

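The bearing sits squarely within its outline. Next I'll measure the base bin from above, then the loose one.

Emit:
send_rows([
  {"claw": 1, "slide": [46, 5, -10], "delta_rot": [0, 0, 0]},
  {"claw": 1, "slide": [92, 9, -20], "delta_rot": [0, 0, 0]},
  {"claw": 1, "slide": [138, 14, -20], "delta_rot": [0, 0, 0]},
  {"claw": 1, "slide": [184, 18, -20], "delta_rot": [0, 0, 0]},
  {"claw": 1, "slide": [230, 23, -20], "delta_rot": [0, 0, 0]},
])

```text
time: 23.3
position: [0.5332, 0.2857, 0.2093]
tool_rot: [-1.622, -2.689, 0.004]
ft_force: [-0.2, -0.3, 0.3]
grip_width: 1.002
grip_force: 0.0
```

Emit:
send_rows([
  {"claw": 1, "slide": [46, 5, 0], "delta_rot": [0, 0, 0]},
  {"claw": 1, "slide": [46, 5, 0], "delta_rot": [0, 0, 0]},
  {"claw": 1, "slide": [46, 5, 0], "delta_rot": [0, 0, 0]},
  {"claw": 1, "slide": [46, 5, 0], "delta_rot": [0, 0, 0]},
])

```text
time: 23.7
position: [0.5184, 0.3256, 0.21]
tool_rot: [1.625, 2.688, -0.004]
ft_force: [0.2, -0.7, -0.0]
grip_width: 1.001
grip_force: 0.0
```

```bash
cat >> h.py <<'E'
def binrect(w,P,h=85,z=.05):
    u,v=np.round(proj(w,[*P,z])[0]).astype(int); x0,y0=max(u-h,0),max(v-h,0); sub=w['color'][y0:v+h,x0:u+h]
    H=cv2.cvtColor(cv2.GaussianBlur(sub,(0,0),.7),cv2.COLOR_BGR2HSV); m=((H[:,:,0]>=22)&(H[:,:,0]<=34)&(H[:,:,1]>150)).astype(np.uint8)
    n,l,st,c=cv2.connectedComponentsWithStats(m); k=1+np.argmax(st[1:,4]); yy,xx=np.nonzero(l==k)
    W=ray(w,np.c_[xx+x0,yy+y0],z)[:,:2]; r=cv2.minAreaRect((W*1000).astype(np.float32)); 
    print('px',xx.min()+x0,xx.max()+x0,yy.min()+y0,yy.max()+y0,len(xx)); return r
E
python3 - <<'E'
from h import *
w=snap('wrist','w12'); print(ctrl.get_state()['position']); print(proj(w,[.494,.373,.05])); print(binrect(w,(.494,.373)))
E
```

```text
[0.51876036 0.32529379 0.21042913]
[[320.93617246 144.16802783]]
px 266 377 96 187 4259
((493.5308837890625, 374.19537353515625), (118.30892181396484, 62.5094108581543), 0.9818714261054993)
```

The base bin is at (0.4935, 0.3742), yaw ≈ 0.017. Now over to the loose bin, turning on the way.

Emit:
send_rows([
  {"claw": 1, "slide": [-41, -21, 0], "delta_rot": [0, 0, 0.14]},
  {"claw": 1, "slide": [-82, -43, 0], "delta_rot": [0, 0, 0.28]},
  {"claw": 1, "slide": [-122, -64, 0], "delta_rot": [0, 0, 0.42]},
  {"claw": 1, "slide": [-163, -86, 0], "delta_rot": [0, 0, 0.56]},
  {"claw": 1, "slide": [-204, -107, 0], "delta_rot": [0, 0, 0.7]},
])

```text
time: 24.25
position: [0.5184, 0.0932, 0.211]
tool_rot: [-2.455, -1.959, -0.0]
ft_force: [1.3, -0.8, -0.2]
grip_width: 0.999
grip_force: 0.0
```

Emit:
send_rows([
  {"claw": 1, "slide": [-45, 10, 0], "delta_rot": [0, 0, 0.14]},
  {"claw": 1, "slide": [-90, 20, 0], "delta_rot": [0, 0, 0.28]},
  {"claw": 1, "slide": [-135, 29, 0], "delta_rot": [0, 0, 0.42]},
  {"claw": 1, "slide": [-180, 39, 0], "delta_rot": [0, 0, 0.56]},
  {"claw": 1, "slide": [-225, 49, 0], "delta_rot": [0, 0, 0.7]},
])

```text
time: 24.75
position: [0.5175, -0.1366, 0.2114]
tool_rot: [-2.977, -0.999, -0.003]
ft_force: [-0.1, 0.2, 0.1]
grip_width: 0.999
grip_force: 0.0
```

Emit:
send_rows([
  {"claw": 1, "slide": [-34, 34, 0], "delta_rot": [0, 0, 0.13]},
  {"claw": 1, "slide": [-68, 68, 0], "delta_rot": [0, 0, 0.26]},
  {"claw": 1, "slide": [-102, 102, 0], "delta_rot": [0, 0, 0.39]},
  {"claw": 1, "slide": [-136, 136, 0], "delta_rot": [0, 0, 0.52]},
  {"claw": 1, "slide": [-170, 170, 0], "delta_rot": [0, 0, 0.525]},
])

```text
time: 25.25
position: [0.4859, -0.3747, 0.211]
tool_rot: [3.135, 0.197, -0.0]
ft_force: [0.7, 0.5, 1.5]
grip_width: 0.997
grip_force: 0.0
```

```bash
python3 - <<'E'
from h import *
delta([.483,-.399,.21],-1.44); print(ctrl.get_state()['joint_positions'].round(2))
E
```

```text
shift mm [-5.9 23.7  1. ]
rot [ 0.     0.    -0.005]
rot [ 0.    -0.     3.136]
[-0.26  0.42  1.15  1.58 -0.39  1.4  -0.52]
```

Emit:
send_rows([
  {"claw": 1, "slide": [-6, 22, 0], "delta_rot": [0, 0, 0]},
  {"claw": 1, "slide": [-6, 22, 0], "delta_rot": [0, 0, 0]},
  {"claw": 1, "slide": [-6, 22, 0], "delta_rot": [0, 0, 0]},
  {"claw": 1, "slide": [-6, 22, 0], "delta_rot": [0, 0, 0]},
])

```text
time: 25.65
position: [0.4847, -0.3931, 0.2111]
tool_rot: [-3.133, -0.207, -0.001]
ft_force: [0.5, -0.0, 0.7]
grip_width: 1.002
grip_force: 0.0
```

```bash
python3 - <<'E'
from h import *
w=snap('wrist','w13'); print(ctrl.get_state()['position']); r=binrect(w,(.5325,-.392)); print(r)
y=np.radians(r[2]); y=y if r[1][0]>r[1][1] else y-np.pi/2
print(y,ctrl.get_state()['joint_positions'].round(2))
delta([r[0][0]/1000,r[0][1]/1000,.10],y-np.pi/2)
E
```

```text
[ 0.48510947 -0.39273998  0.2111207 ]
px 298 352 97 197 5061
((532.9710083007812, -391.42999267578125), (117.29388427734375, 62.84149932861328), 7.242310047149658)
0.1264021557730273 [-0.21  0.44  1.13  1.55 -0.41  1.41 -0.48]
shift mm [ 47.5   5.2 111.1]
rot [-0.001 -0.001  0.006]
rot [ 1.000e-03 -2.000e-03 -3.135e+00]
```

Emit:
send_rows([
  {"claw": 1, "slide": [35, 4, 25], "delta_rot": [0, 0, 0.006]},
  {"claw": 1, "slide": [47.5, 5, 70], "delta_rot": [0, 0, 0.006]},
  {"claw": 1, "slide": [47.5, 5, 110], "delta_rot": [0, 0, 0.006]},
  {"claw": 1, "slide": [47.5, 5, 110], "delta_rot": [0, 0, 0.006]},
  {"claw": 1, "slide": [47.5, 5, 110], "delta_rot": [0, 0, 0.006]},
])

```text
time: 26.2
position: [0.5325, -0.3921, 0.1019]
tool_rot: [-3.135, -0.198, 0.001]
ft_force: [0.7, -0.7, 0.5]
grip_width: 1.002
grip_force: 0.0
```

```bash
python3 - <<'E'
from h import *
print(ctrl.get_state()['position']);delta([.533,-.3915,.029],.1264-np.pi/2)
E
```

```text
[ 0.53246508 -0.39208026  0.10190494]
shift mm [ 0.6 -0.5 72.9]
rot [-0.  0. -0.]
rot [1.000e-03 0.000e+00 3.141e+00]
```

Emit:
send_rows([
  {"claw": 1, "slide": [0.5, 0, 25], "delta_rot": [0, 0, 0]},
  {"claw": 1, "slide": [0.5, 0, 50], "delta_rot": [0, 0, 0]},
  {"claw": 1, "slide": [0.5, 0, 65], "delta_rot": [0, 0, 0]},
  {"claw": 1, "slide": [0.5, 0, 73], "delta_rot": [0, 0, 0]},
  {"claw": 1, "slide": [0.5, 0, 73], "delta_rot": [0, 0, 0]},
])

```text
time: 26.7
position: [0.5329, -0.393, 0.0288]
tool_rot: [3.135, 0.196, 0.001]
ft_force: [0.5, 0.5, -0.1]
grip_width: 0.996
grip_force: 0.0
```

Emit:
send_rows([
  {"claw": 0, "slide": [0, 0, 0], "delta_rot": [0, 0, 0]},
  {"claw": 0, "slide": [0, 0, 0], "delta_rot": [0, 0, 0]},
  {"claw": 0, "slide": [0, 0, 0], "delta_rot": [0, 0, 0]},
  {"claw": 0, "slide": [0, 0, 0], "delta_rot": [0, 0, 0]},
  {"claw": 0, "slide": [0, 0, 0], "delta_rot": [0, 0, 0]},
], grip_force=20)

```text
time: 27.2
position: [0.533, -0.3928, 0.0288]
tool_rot: [-3.135, -0.196, -0.001]
ft_force: [-0.9, 0.8, 3.3]
grip_width: 0.731
grip_force: 20.0
```

Emit:
send_rows([
  {"claw": 0, "slide": [0, 0, -35], "delta_rot": [0, 0, 0]},
  {"claw": 0, "slide": [0, 0, -80], "delta_rot": [0, 0, 0]},
  {"claw": 0, "slide": [0, 0, -125], "delta_rot": [0, 0, 0]},
  {"claw": 0, "slide": [5, -40, -130], "delta_rot": [0, 0, -0.14]},
  {"claw": 0, "slide": [10, -79, -130], "delta_rot": [0, 0, -0.28]},
])

```text
time: 27.7
position: [0.5326, -0.315, 0.1602]
tool_rot: [3.074, 0.634, 0.004]
ft_force: [1.7, 0.7, -1.7]
grip_width: 0.731
grip_force: 20.0
```

Emit:
send_rows([
  {"claw": 0, "slide": [18, -42, 0], "delta_rot": [0, 0, -0.14]},
  {"claw": 0, "slide": [36, -84, 0], "delta_rot": [0, 0, -0.28]},
  {"claw": 0, "slide": [55, -127, 0], "delta_rot": [0, 0, -0.42]},
  {"claw": 0, "slide": [73, -169, 0], "delta_rot": [0, 0, -0.56]},
  {"claw": 0, "slide": [91, -211, 0], "delta_rot": [0, 0, -0.7]},
])

```text
time: 28.2
position: [0.5328, -0.0817, 0.1582]
tool_rot: [-2.669, -1.656, -0.001]
ft_force: [1.2, 0.1, -0.4]
grip_width: 0.729
grip_force: 20.0
```

Emit:
send_rows([
  {"claw": 0, "slide": [41, -21, 0], "delta_rot": [0, 0, -0.14]},
  {"claw": 0, "slide": [82, -41, 0], "delta_rot": [0, 0, -0.28]},
  {"claw": 0, "slide": [124, -62, 0], "delta_rot": [0, 0, -0.42]},
  {"claw": 0, "slide": [165, -82, 0], "delta_rot": [0, 0, -0.56]},
  {"claw": 0, "slide": [206, -103, 0], "delta_rot": [0, 0, -0.7]},
])

```text
time: 28.7
position: [0.5335, 0.1483, 0.1582]
tool_rot: [-1.94, -2.471, -0.001]
ft_force: [-0.4, 0.4, -0.4]
grip_width: 0.731
grip_force: 20.0
```

Emit:
send_rows([
  {"claw": 0, "slide": [39, 9, 0], "delta_rot": [0, 0, -0.14]},
  {"claw": 0, "slide": [78, 19, 0], "delta_rot": [0, 0, -0.28]},
  {"claw": 0, "slide": [116, 28, 0], "delta_rot": [0, 0, -0.42]},
  {"claw": 0, "slide": [155, 38, 0], "delta_rot": [0, 0, -0.56]},
  {"claw": 0, "slide": [194, 47, 0], "delta_rot": [0, 0, -0.7]},
])

```text
time: 29.2
position: [0.5344, 0.3476, 0.1578]
tool_rot: [-0.975, -2.986, 0.001]
ft_force: [0.7, 0.2, -1.3]
grip_width: 0.731
grip_force: 20.0
```

```bash
python3 - <<'E'
from h import *
s=ctrl.get_state();print(s['position'],s['joint_positions'].round(2),s['grip_width']);delta([.4935,.3742,.159],np.pi/2+.017)
E
```

```text
[0.53437258 0.34763692 0.15783575] [-1.03  0.35  0.52  1.57 -0.18  1.27  0.45] 0.7314208319980782
shift mm [48.7 -2.7 -1.2]
rot [-0.    -0.    -0.648]
rot [-0.     0.     2.493]
```

Emit:
send_rows([
  {"claw": 0, "slide": [12, 0, 0], "delta_rot": [0, 0, -0.14]},
  {"claw": 0, "slide": [24, -1, 0], "delta_rot": [0, 0, -0.28]},
  {"claw": 0, "slide": [36, -2, 0], "delta_rot": [0, 0, -0.42]},
  {"claw": 0, "slide": [48, -3, 0], "delta_rot": [0, 0, -0.56]},
  {"claw": 0, "slide": [48.5, -2.5, 0], "delta_rot": [0, 0, -0.648]},
])

```text
time: 29.7
position: [0.4921, 0.3745, 0.1577]
tool_rot: [0.029, -3.14, -0.0]
ft_force: [0.4, -0.2, -1.4]
grip_width: 0.733
grip_force: 20.0
```

Emit:
send_rows([
  {"claw": 0, "slide": [0, 0, 0], "delta_rot": [0, 0, 0]},
  {"claw": 0, "slide": [0, 0, 0], "delta_rot": [0, 0, 0]},
  {"claw": 0, "slide": [0, 0, 0], "delta_rot": [0, 0, 0]},
])

```text
time: 30.0
position: [0.4945, 0.3727, 0.1581]
tool_rot: [-0.014, 3.141, -0.001]
ft_force: [0.7, -0.4, -1.2]
grip_width: 0.732
grip_force: 20.0
```

```bash
python3 - <<'E'
from h import *
w=snap('wrist','w14')
s=ctrl.get_state();print(s['position']);delta([.4935,.3742,.069],np.pi/2+.017)
# held bin rim in camera: rim top = TCP z + .021
zz=s['position'][2]+.0212
print(binrect(w,s['position'][:2],h=110,z=zz))
E
```

```text
[0.49441351 0.37274477 0.1581656 ]
shift mm [ 0.9  1.5 89.2]
rot [-0.     0.    -0.008]
rot [0.    0.    3.134]
px 264 378 139 245 10588
((461.9884948730469, 372.9735107421875), (61.454689025878906, 62.8149528503418), 1.0091193914413452)
```

Emit:
send_rows([
  {"claw": 0, "slide": [1, 1.5, 25], "delta_rot": [0, 0, -0.008]},
  {"claw": 0, "slide": [1, 1.5, 50], "delta_rot": [0, 0, -0.008]},
  {"claw": 0, "slide": [1, 1.5, 68], "delta_rot": [0, 0, -0.008]},
  {"claw": 0, "slide": [1, 1.5, 72], "delta_rot": [0, 0, -0.008]},
  {"claw": 0, "slide": [1, 1.5, 72], "delta_rot": [0, 0, -0.008]},
])

```text
time: 30.55
position: [0.4929, 0.3743, 0.0858]
tool_rot: [0.029, -3.141, 0.002]
ft_force: [0.1, 0.4, 0.3]
grip_width: 0.73
grip_force: 20.0
```

Emit:
send_rows([
  {"claw": 0, "slide": [0, 0, 4], "delta_rot": [0, 0, 0]},
  {"claw": 0, "slide": [0, 0, 8], "delta_rot": [0, 0, 0]},
  {"claw": 0, "slide": [0, 0, 11], "delta_rot": [0, 0, 0]},
  {"claw": 0, "slide": [0, 0, 13], "delta_rot": [0, 0, 0]},
  {"claw": 0, "slide": [0, 0, 14.5], "delta_rot": [0, 0, 0]},
])

```text
time: 31.05
position: [0.4931, 0.3748, 0.0718]
tool_rot: [-0.03, 3.141, 0.0]
ft_force: [-0.1, -0.4, -1.6]
grip_width: 0.73
grip_force: 20.0
```

```bash
python3 - <<'E'
from h import *
s=ctrl.get_state();print(s['ft_force'],s['torque']);delta([.4935,.3742,.069],np.pi/2+.017)
E
```

```text
[-0.12309357 -0.37565224 -1.61977587] [-0.00140967  0.05141245 -0.023414  ]
shift mm [-0.4 -0.6  2.8]
rot [0.    0.    0.002]
rot [-0.     0.    -3.139]
```

Emit:
send_rows([
  {"claw": 0, "slide": [0, -0.5, 1], "delta_rot": [0, 0, 0]},
  {"claw": 0, "slide": [0, -0.5, 2], "delta_rot": [0, 0, 0]},
  {"claw": 0, "slide": [0, -0.5, 2.7], "delta_rot": [0, 0, 0]},
  {"claw": 0, "slide": [0, -0.5, 2.7], "delta_rot": [0, 0, 0]},
])

```text
time: 31.45
position: [0.493, 0.3742, 0.069]
tool_rot: [0.03, -3.141, -0.0]
ft_force: [-1.0, -0.4, -1.4]
grip_width: 0.731
grip_force: 20.0
```

Emit:
send_rows([
  {"claw": 0, "slide": [0, 0, 0.5], "delta_rot": [0, 0, 0]},
  {"claw": 0, "slide": [0, 0, 0.8], "delta_rot": [0, 0, 0]},
  {"claw": 0, "slide": [0, 0, 0.8], "delta_rot": [0, 0, 0]},
])

```text
time: 31.75
position: [0.4932, 0.3743, 0.0688]
tool_rot: [-0.03, 3.141, 0.0]
ft_force: [-1.2, -0.2, 3.1]
grip_width: 0.733
grip_force: 20.0
```

Contact came at the expected height (underside 40 mm up). I'll release, retreat and check.

Emit:
send_rows([
  {"claw": 0.6, "slide": [0, 0, 0], "delta_rot": [0, 0, 0]},
  {"claw": 1, "slide": [0, 0, 0], "delta_rot": [0, 0, 0]},
  {"claw": 1, "slide": [0, 0, 0], "delta_rot": [0, 0, 0]},
  {"claw": 1, "slide": [0, 0, 0], "delta_rot": [0, 0, 0]},
  {"claw": 1, "slide": [0, 0, 0], "delta_rot": [0, 0, 0]},
])

```text
time: 32.25
position: [0.4931, 0.3742, 0.0682]
tool_rot: [-0.03, 3.141, 0.0]
ft_force: [-0.3, -0.4, -1.1]
grip_width: 0.988
grip_force: 0.0
```

Emit:
send_rows([
  {"claw": 1, "slide": [0, 0, -25], "delta_rot": [0, 0, 0]},
  {"claw": 1, "slide": [0, 0, -65], "delta_rot": [0, 0, 0]},
  {"claw": 1, "slide": [0, 0, -110], "delta_rot": [0, 0, 0]},
  {"claw": 1, "slide": [-40, 0, -140], "delta_rot": [0, 0, 0]},
  {"claw": 1, "slide": [-75, 0, -150], "delta_rot": [0, 0, 0]},
])

```text
time: 32.75
position: [0.5702, 0.3774, 0.2238]
tool_rot: [-0.033, 3.135, 0.008]
ft_force: [1.1, -0.2, 0.1]
grip_width: 0.999
grip_force: 0.0
```

Emit:
send_rows([
  {"claw": 1, "slide": [0, -40, 0], "delta_rot": [0, 0, 0]},
  {"claw": 1, "slide": [0, -80, 0], "delta_rot": [0, 0, 0]},
  {"claw": 1, "slide": [0, -120, 0], "delta_rot": [0, 0, 0]},
  {"claw": 1, "slide": [0, -120, 0], "delta_rot": [0, 0, 0]},
  {"claw": 1, "slide": [0, -120, 0], "delta_rot": [0, 0, 0]},
])

```text
time: 33.25
position: [0.5708, 0.2545, 0.2187]
tool_rot: [-0.026, 3.141, 0.001]
ft_force: [0.1, 0.9, 0.4]
grip_width: 0.996
grip_force: 0.0
```

```bash
python3 - <<'E'
from h import *
a=snap('scene','s15');b=snap('side','d15');w=snap('wrist','w15')
f=lambda i,x,y,w,h,W,H:cv2.resize(i['color'][y:y+h,x:x+w],(W,H),interpolation=cv2.INTER_CUBIC)
cv2.imwrite('pics/m15.png',np.vstack([np.hstack([f(a,405,115,75,60,400,300),f(b,180,100,75,60,400,300)]),np.hstack([f(a,220,135,230,130,400,226),f(b,200,120,250,160,400,226)])]))
E
```

```text
(no output)
```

View pics/m15.png

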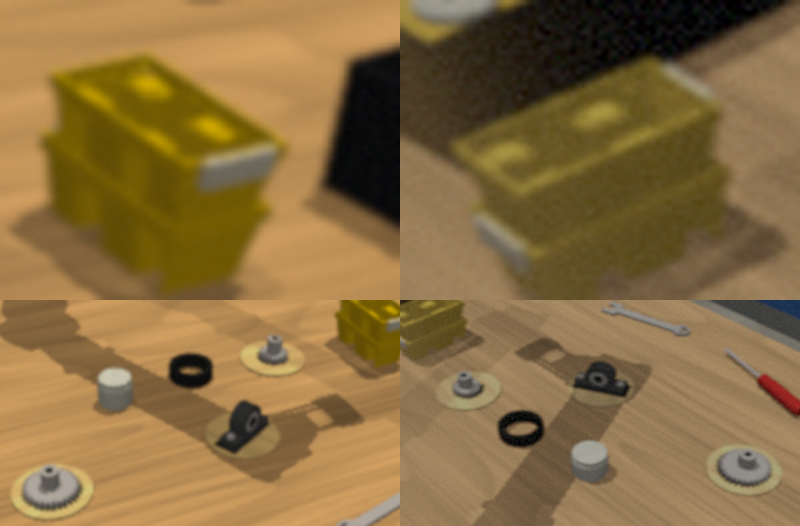

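The loose bin stands level on the base bin with the labels at opposite ends. Both gears and the bearing are on their pads, and the tin and tape look untouched. Handing in.

```bash
python3 -c "
from bench import ctrl; print(ctrl.close_job())"
```

```text
the job is handed in; nothing more can be done
None
```

The job is handed in: both gears (hub up) and the bearing sit on their own pads, the loose bin stands level on the screwed-down one turned end for end, and the tin and tape were left alone; it took about 33 s of the 102 s allowed.

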